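Pack the jar carrier, lock it with the wedge, sort the small kit

ROBOT

A 6-joint arm with a two-finger parallel gripper is mounted at the origin on a cart in front of the work surface, level with it; the furniture and walls round the work are solid. World frame = base frame: x ahead of the robot, y to its left, z up, the work surface at z = 0. Lengths are in mm, angles in rad, forces in N, time in s.
With the tool pointing down it reaches from about 225 to 725 mm from the base axis. Payload 3.1 kg.
Tool frame: the origin (TCP) lies at the very end of the fingers, on their centre line; the grasp point (between the pads) lies 19 mm behind it; z points along the fingers, y is the line along which they close (so a half turn about z gives the same grasp; the last joint's range is limited). The gripper opens to 85 mm and grips with 20 to 120 N. Pads are 22 mm wide; open, the fingers measure 114 mm over their backs; the gripper's body (76 mm by 85 mm) begins 54 mm behind the grasp point. The pads swing forward as they close: fully open they stand 13 mm farther back than shut.
Start: joints at [1.216, 0.048, 0.099, 1.622, 0, 1.443], TCP at [118.06, 511.546, 231.312] pointing down, gripper open.
Joint ranges: [-2.91, 2.91], [-0.99, 1.94], [-1.21, 1.42], [-2.12, 2.29], [-1.49, 1.47], [-3.14, 3.14]. Speed limits (rad/s): [2.79, 2.79, 3.14, 3.14, 3.14, 3.14].

INTERFACE

Orientations are given as a unit quaternion [x, y, z, w].
In Python, from rig import status, cams, arm gives the robot as it stands.
- The arm moves only by the tool drive_tool, never from a script. Its argument "increments" is a list of rows, each an object with "linear": the shift along the tool's x, y, z in m, a list of three; "delta_rot": the turn, a rotation vector about the tool's x, y, z in degrees, a list of three. In form: [{"linear": [tx, ty, tz], "delta_rot": [rx, ry, rz]}, ...]. A call has 1 to 12 rows; each row shifts and turns the commanded pose from where the row before left it, along the tool's axes as they then stand; what a row does not reach is not made up. A row lasts 1/12 s, in which the tool goes at most 41.7 mm and 7.16 degrees, less where a joint would pass 70% of its speed; a pose out of reach is approached as far as the arm can. A call with a gripper value outside its range is refused whole. "gripper" is the finger opening in m, from 0 to 0.0854, set as the call begins (left out, the last holds). The fingers move at their own pace and stop on an object; "grip_force" is the grip in N (left out, the last holds). Time passes only in rows, so rows that do not move let the fingers close. It gives the time, the measured TCP pose, the force, the opening and the grip force at its end, in the units of the state.
- status.get_state(): the state, without advancing time (a new reading comes with each control period).
- cams.get_image(name): name is "scene" or "top"; returns (picture, depth): 384x512x3 uint8, blue, green, red; 384x512 float32, mm along the optical axis (not along the pixel's ray), 0 where there is no reading.
- cams.calibration(name): a dict with "K" (3x3 intrinsics, pixels), "dist_coeffs" ([k1, k2, p1, p2, k3] as OpenCV has them; the pictures are not rectified), "xyz" and "orientation" of the camera in the world. Camera axes: x right, y up, looking along -z (the intrinsics and any distortion apply to the point x, -y, -z); pixel columns grow to the right and rows downward; lengths in mm; the calibration is good to about 2 mm. A picture is of the moment at which its call begins. calibration takes no time and is no camera call.
- arm.close_job(): hands the job in; it is judged then, once.
The state is a dict: "time": time; "qpos": joint angles; "joint_velocities": joint speeds; "joint_efforts": joint torques, N m; "tcp_pos": TCP position; "orientation": TCP orientation; "contact_force": force on the tool from outside, world axes, zero at the start; "wrist_torque": the same for the moment, N m; "finger_gap": finger opening in mm; "grip_force": force on a finger pad.
Only numpy, scipy, OpenCV 4.12 (cv2) and the standard library are available. Lean on these libraries where they do the work, as an engineer would, in place of code of your own. Each camera call takes 0.05 s, during which the arm holds its last target. There are 200 camera calls.

TASK

Pack the class kit: stand the three red-capped jars upright in a single row in the wooden carrier's bay, between its plain end and the sliding press plate, then drive the loose wooden wedge, thin end first along the tongue, into the gap between the press plate and the other end until the row is locked tight with no play. Sort every crucible into the round dish and every rubber block into the rectangular tray, and leave the glassware and the tape roll alone.

Things in the scene. Friction and masses are not known exactly. Their poses are not given: they have to be found in the camera images.
- carrier: Fixed jar carrier. Origin: centre of underside, on the bench; y runs left along the row, x is the way the wedge is driven. Floor 6 mm thick. Jar bay x -26 to +26 mm, between 5 mm side walls 22 mm high (y -53 to +92) that stand clear of the wedge channel. Three jars touching take about 131 mm; with the press plate back the row has 15 mm of play.
- bay_end (a point): Foot of the bay's plain end (8 mm thick, 44 mm high): middle of its inner face at floor level, carrier (0, +84.5, 6) mm. Carrier's axes. The row of jars starts against this face and runs toward -y.
- wedge_home (a point): Where the wedge's origin comes to lie when the row is tight and straight, about carrier (-16, -67, 6) mm; carrier's axes. 18 mm to its -y is the inner face of the end block (12 mm thick, 40 mm high, carrier x -31 to +31) on which the wedge's straight side runs. The channel is open to front, back and top; its floor goes on to the front as a tongue, 46 mm wide, to carrier x = -105 mm.
- press_plate (a joint): Slide of the press plate between jars and wedge, m; 0 = back, grows toward +y of the carrier, squeezing the row; 0.022 = limit; stays where left (about 2 N moves it). Jar face at carrier y = -61.75 mm + joint; slanted face to the wedge at y = -76.25 mm - 0.25 x + joint, x -25.5 to +25.5 mm; top 44 mm above bench. Reads about 0.015 when the row is tight, up to 0.017 if jars zigzag.
- wedge: Loose smooth wooden wedge, 100 g, lying as used. Origin on its underside; x points to the thin end. Straight side y = -18 mm. Taper 34 mm high from x = -30 (35 mm wide) to the tip x = +70 (about 10 wide), slope 1 in 4 on the +y side. Head to grip: x -60 to -28 mm, y -18 to +17, 44 mm high, parallel sides. 4 mm of travel takes up 1 mm of play; 6 to 20 N drive it; it stays by friction.
- jar_0: Plastic jar with red screw cap, 44 mm diameter, 59 mm tall, 80 to 120 g, standing upright. One of three alike. Origin: centre of its underside, z up the jar; yaw means nothing.
- jar_1: Plastic jar with red screw cap, 44 mm diameter, 59 mm tall, 80 to 120 g, standing upright. One of three alike. Origin: centre of its underside, z up the jar; yaw means nothing.
- jar_2: Plastic jar with red screw cap, 44 mm diameter, 59 mm tall, 80 to 120 g, standing upright. One of three alike. Origin: centre of its underside, z up the jar; yaw means nothing.
- crucible_0: White porcelain crucible, an open cup widening upward, 44 mm across the rim, 32 mm tall. Origin: centre of its underside. May be absent (None).
- crucible_1: White porcelain crucible, an open cup widening upward, 44 mm across the rim, 32 mm tall. Origin: centre of its underside. May be absent (None).
- rubber_0: Off-white rubber block lying flat, 26 x 62 x 21 mm (x, y, z). Origin: centre of its underside. May be absent (None).
- rubber_1: Off-white rubber block lying flat, 26 x 62 x 21 mm (x, y, z). Origin: centre of its underside. May be absent (None).
- round_dish: Low round white dish, fixed to the bench, 124 mm outer diameter, walls 4 mm thick, 14 mm high, floor 4 mm. Origin: centre of its underside. For the crucibles.
- square_tray: Low rectangular white tray, fixed to the bench, 100 x 130 mm outside (x, y), walls 4 mm thick, 14 mm high, floor 4 mm. Origin: centre of its underside. For the rubber blocks.
- flask: Conical glass flask, 67 mm diameter, 135 mm tall; a bystander, behind the carrier. Origin: centre of its underside.
- bottle: Amber glass-stoppered bottle, 64 mm diameter, 135 mm tall; a bystander, behind the carrier. Origin: centre of its underside.
- roll: Roll of cloth tape lying flat, 68 mm diameter, 24 mm high; a bystander, far left, in front of the tall fume box (a fixed cabinet that fills the bench left of about world y = +0.25 m beyond x = 0.57 m; keep the arm clear of it). Origin: centre of its underside.
Not all that is in view belongs to the job. What is shaped like the jar_1 but blue is not meant.

How it is judged (in metres and radians):
On the way, in this order (a step that is already met when the one before it is completed fails the run):
1. the three jars stand upright in the carrier's bay, between the plain end and the press plate (x of jar_0 in the frame of carrier between -0.01 and 0.01 m and y of jar_0 in the frame of carrier between -0.06 and 0.08 m and z of each of jar_0, jar_1, jar_2 in the frame of carrier below 0.011 m and angle between each of jar_0, jar_1, jar_2's own z axis and vertical below 0.12 rad and x of jar_1 in the frame of carrier between -0.01 and 0.01 m and y of jar_1 in the frame of carrier between -0.06 and 0.08 m and x of jar_2 in the frame of carrier between -0.01 and 0.01 m and y of jar_2 in the frame of carrier between -0.06 and 0.08 m), for 0.2 s.
2. the wedge is driven home beside the press plate, the jars still standing in the bay (all of step 1 and x of wedge in the frame of carrier between -0.024 and 0.03 m and y of wedge in the frame of carrier between -0.075 and -0.058 m and z of wedge in the frame of carrier below 0.012 m and angle between the x axis of wedge and the x axis of carrier, either way round below 0.1 rad and value of joint press_plate above 0.013 m), for 0.2 s.
At the end, for the whole second after the job is handed in: Jars upright (0.12 rad) on the bay floor; wedge flat on the floor along the end block (0.10 rad), origin beyond carrier x = -24 mm, press plate above 0.013 (play under 2 mm); each crucible in the dish (centre within 48 mm of its centre), each block in the tray (centre inside walls); all at rest (all of step 2 and horizontal distance between each of crucible_0, crucible_1 and round_dish below 0.048 m and height (world z) of each of crucible_0, crucible_1, rubber_0, rubber_1 below 0.035 m and x of rubber_0 in the frame of square_tray between -0.044 and 0.044 m and y of rubber_0 in the frame of square_tray between -0.059 and 0.059 m and x of rubber_1 in the frame of square_tray between -0.044 and 0.044 m and y of rubber_1 in the frame of square_tray between -0.059 and 0.059 m and linear speed of each of jar_0, jar_1, jar_2, crucible_0, crucible_1, rubber_0, rubber_1, wedge below 0.02 m/s); the robot touches nothing.
It fails at once if a bystander (flask, amber bottle, tape roll) is moved by more than 3 cm (distance of any of flask, bottle, roll from where it was at the start of the episode above 0.03 m).
Of crucible_0, crucible_1, rubber_0, rubber_1 only 2 to 4 are there at a start; the rules pass over those that are not, and their reading is None.
At some moment in a run one of wedge, rubber_0, rubber_1 may be knocked a few centimetres aside while the robot is not near it.
It also fails if it takes over 210 s, if anything falls off the work surface, if the arm or the gripper's body presses on something with over 40 N, if the wrist force passes 120 N, or if a joint passes its speed limit or range.

## Working session

There is one attempt and no reset: what is moved stays moved. The work goes in short steps, Python scripts to look and compute and a tool call to move; the robot and the scene stay as the last step left them, time stands still between calls to the robot, and variables do not carry over. Pictures are saved under pics/ and viewed, at most 14 in all, crops included, and the job is handed in when it is done.

Besides the shell and the picture viewer there is one more tool, called after "Request:" by a JSON object that holds its "op" and its "data", one argument or row to a line. drive_tool: Moves the arm, as the interface text tells. Its arguments: {"type":"object","properties":{"increments":{"type":"array","items":{"type":"object","properties":{"linear":{"type":"array","items":{"type":"number"}},"delta_rot":{"type":"array","items":{"type":"number"}}}}},"gripper":{"type":"number"},"grip_force":{"type":"number"}},"required":["increments"]}

```bash
ls; mkdir -p pics
python3 - <<'E'
from rig import status,cams
import cv2,numpy as np
for n in ["scene","top"]:
    im,d=cams.get_image(n); cv2.imwrite(f"pics/{n}0.png",im); np.savez(f"pics/{n}0.npz",im=im,d=d)
    print(n,cams.calibration(n))
print(status.get_state())
E
```

```text
pics
scene {'K': array([[398.20016485,   0.        , 256.90802895],
       [  0.        , 398.20016485, 191.92093425],
       [  0.        ,   0.        ,   1.        ]]), 'dist_coeffs': array([-0.01505627,  0.        ,  0.        ,  0.        ,  0.        ]), 'xyz': array([  98.10718276, -714.25870351, 1121.89062659]), 'orientation': array([ 0.32155573, -0.08190257, -0.25243422,  0.90893941])}
top {'K': array([[370.29007639,   0.        , 257.43542026],
       [  0.        , 370.29007639, 185.72292207],
       [  0.        ,   0.        ,   1.        ]]), 'dist_coeffs': array([-0.01803331,  0.        ,  0.        ,  0.        ,  0.        ]), 'xyz': array([ 394.2284274 ,   44.46366153, 1178.68530128]), 'orientation': array([-0.03680619,  0.04247951,  0.71235192, -0.69956811])}
{'time': 0.1, 'qpos': array([ 1.21622581e+00,  4.86743783e-02,  9.77383990e-02,  1.62198562e+00,
       -1.49072581e-05,  1.44300385e+00]), 'joint_velocities': array([-0.00093589, -0.00180448,  0.00275998, -0.0009298 ,  0.00131125,
       -0.00015666]), 'joint_efforts': array([ 2.73686426e-03, -3.39848971e+01,  3.20936823e+01,  1.58284017e-02,
       -1.79126960e-04, -3.73524315e-06]), 'tcp_pos': array([117.86072511, 511.03370459, 230.22732694]), 'orientation': array([ 1.13146128e-01,  9.93577790e-01, -1.03365833e-03, -2.46572442e-04]), 'contact_force': array([-0.29985074, -0.54481188,  0.70429119]), 'wrist_torque': array([-0.02402097, -0.02038242, -0.00915364]), 'grip_force': 0.0, 'finger_gap': 85.35095103696874}
```

View pics/scene0.png

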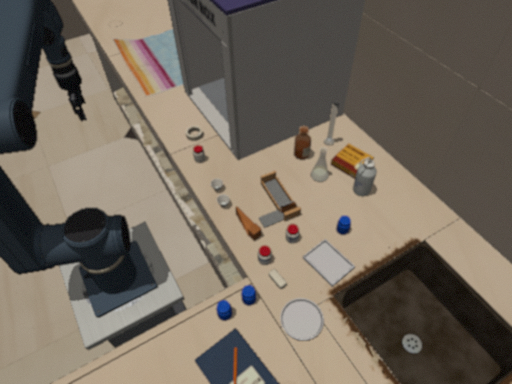

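View pics/top0.png

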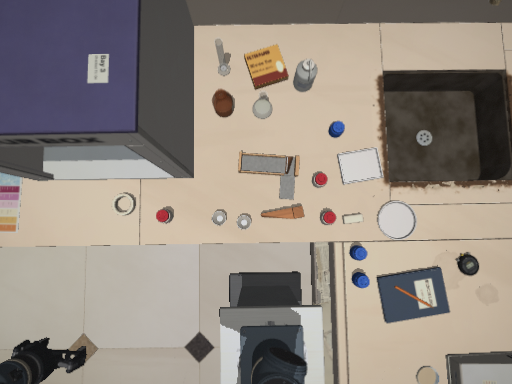

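```bash
cat > h.py <<'E'
import numpy as np,cv2
from scipy.spatial.transform import Rotation as R
from rig import status,cams
def rays(n,px):
    c=cams.calibration(n); u=cv2.undistortPoints(np.float64(px).reshape(-1,1,2),c["K"],c["dist_coeffs"])[:,0]
    r=np.c_[u[:,0],-u[:,1],-np.ones(len(u))]
    return c["xyz"],R.from_quat(c["orientation"]).apply(r)
def on(n,px,z):
    o,r=rays(n,px); return o+r*((z-o[2])/r[:,2])[:,None]
def cloud(n,d):
    h,w=d.shape; g=np.stack(np.meshgrid(np.arange(w),np.arange(h)),-1).reshape(-1,2)
    o,r=rays(n,g); return (o+r*d.reshape(-1,1)).reshape(h,w,3)
def shot(n,tag):
    im,d=cams.get_image(n); np.savez(f"pics/{n}{tag}.npz",im=im,d=d); return im,d
def load(n,tag):
    f=np.load(f"pics/{n}{tag}.npz"); return f["im"],f["d"]
def blobs(m,amin=15):
    k,l,s,c=cv2.connectedComponentsWithStats(m.astype(np.uint8)); return [(c[i].round(1),s[i,4],l==i) for i in range(1,k) if s[i,4]>=amin]
def reds(im):
    b,g,r=[im[...,i].astype(int) for i in range(3)]; return (r>100)&(g<70)&(b<80)
def st():
    s=status.get_state(); print(round(s["time"],2),s["tcp_pos"].round(1),s["orientation"].round(4),"F",s["contact_force"].round(1),"gap",round(s["finger_gap"],1),"gf",round(s["grip_force"],1))
E
python3 - <<'E'
from h import *
for n in ["top","scene"]:
    im,d=load(n,"0"); P=cloud(n,d)
    print(n,"bench z",[P[v,u].round(0) for u,v in ([(300,235),(210,180),(350,195)] if n=="top" else [(220,170),(320,240),(250,285)])])
    for c,a,m in blobs(reds(im)): print("red",c,a,"plane59",on(n,[c],59)[0].round(1),"cloud",np.median(P[m],0).round(1))
    # height blobs
    x,y,z=P[...,0],P[...,1],P[...,2]
    m=(z>8)&(z<160)&(x>210)&(x<620)&(y>-420)&(y<420)
    for c,a,mm in blobs(m): print(c,a,"med",np.median(P[mm],0).round(0),"top",np.percentile(z[mm],90).round(0))
im,_=load("top","0"); cv2.imwrite("pics/c1.png",cv2.resize(im[145:230,235:345],(770,595),interpolation=cv2.INTER_CUBIC))
E
```

```text
top bench z [array([368., -98.,   1.]), array([548., 186.,  -3.]), array([ 492., -263.,   -2.])]
red [269.2  77.3] 235 plane59 [863.6  -9.2  59. ] cloud [875.6  -9.8  32.2]
red [222.7 105.8] 128 plane59 [773.1 138.   59. ] cloud [763.2 134.4  89. ]
red [320.6 178.6] 105 plane59 [ 538.8 -159.    59. ] cloud [ 537.9 -159.7   58.9]
red [ 10.2 190.1] 40 plane59 [520.2 788.4  59. ] cloud [526.7 826.7   3.4]
red [162.1 215.3] 106 plane59 [435.7 323.3  59. ] cloud [436.4 323.4  59. ]
red [329.  216.9] 110 plane59 [ 421.7 -180.1   59. ] cloud [ 421.4 -180.1   59.4]
[163.1 169.2] 820 med [574. 345.  22.] top 124.0
[275.9 166.2] 413 med [580. -56.  29.] top 44.0
[360.4 172.1] 152 med [ 555. -291.   14.] top 17.0
[248.8 158.6] 20 med [616.  58.   9.] top 11.0
[319.3 179.7] 184 med [ 537. -156.   57.] top 61.0
[387.7 220.3] 109 med [ 410. -371.   14.] top 16.0
[285.7 212.8] 359 med [437. -56.  36.] top 46.0
[164.1 215.5] 197 med [435. 318.  57.] top 61.0
[218.3 217.6] 117 med [428. 159.  24.] top 32.0
[327.6 217.2] 185 med [ 421. -177.   58.] top 62.0
[243.4 221.8] 115 med [412.  80.  26.] top 3
[... 984 characters left out ...]
143.0
[198.1 152.9] 169 med [435. 313.  46.] top 62.0
[279.1 199.6] 647 med [585. -42.  22.] top 43.0
[216.  183.2] 106 med [431. 166.  24.] top 34.0
[222.5 199.1] 106 med [419.  90.  24.] top 33.0
[247.9 224.1] 374 med [436. -61.  36.] top 46.0
[265.9 220.2] 41 med [505. -60.   9.] top 11.0
[291.6 232.8] 218 med [ 535. -168.   48.] top 61.0
[321.3 265.7] 178 med [ 550. -296.   14.] top 17.0
[263.8 254.4] 231 med [ 419. -190.   51.] top 62.0
[276.7 278.1] 181 med [ 418. -265.   21.] top 24.0
[247.9 294.5] 253 med [ 311. -279.   56.] top 61.0
[296.2 308.1] 177 med [ 422. -366.   14.] top 17.0
[223.4 309.7] 265 med [ 230. -283.   56.] top 61.0
[240.2 344.4] 403 med [ 227. -382.   19.] top 22.0
```

View pics/c1.png

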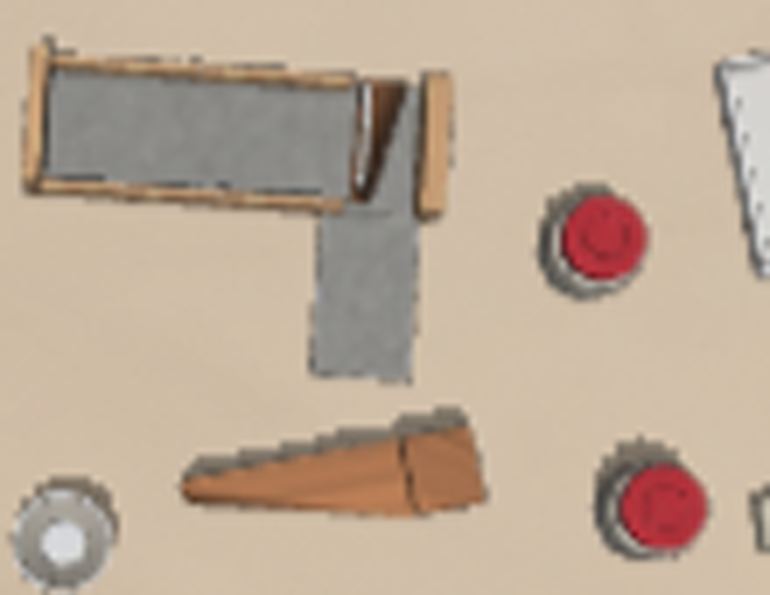

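Run:
```python
from h import *
im,_=load("scene","0"); cv2.imwrite("pics/c2.png",cv2.resize(im[168:243,222:322],(800,600),interpolation=cv2.INTER_CUBIC))
im,_=load("top","0"); cv2.imwrite("pics/c3.png",cv2.resize(im[140:245,300:420],(680,595),interpolation=cv2.INTER_CUBIC))
```

```text
(no output)
```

View pics/c2.png

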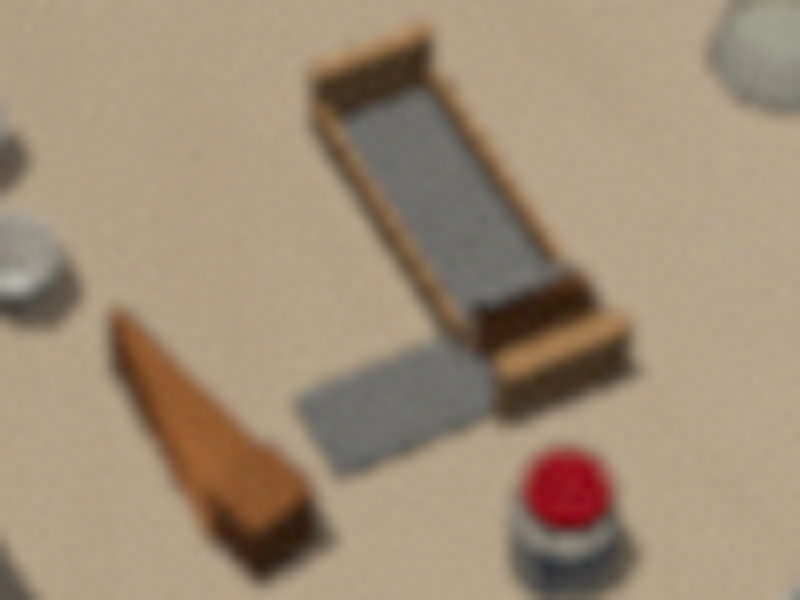

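View pics/c3.png

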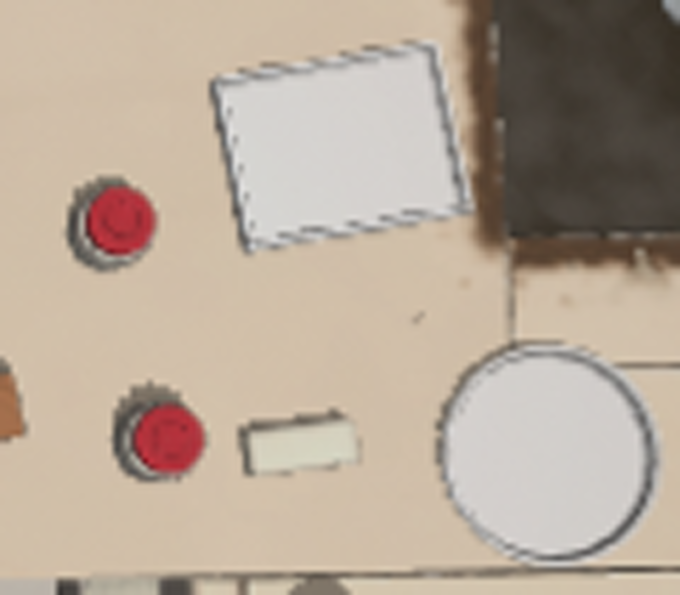

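```bash
cat >> h.py <<'E'
def crop(p,s,o): return (np.float64(p)+.5)/s-.5+np.float64(o)
def fit(L,W):
    L=np.float64(L);W=np.float64(W)[:,:2]; a,b=L-L.mean(0),W-W.mean(0)
    th=np.arctan2((a[:,0]*b[:,1]-a[:,1]*b[:,0]).sum(),(a*b).sum()); c,s=np.cos(th),np.sin(th); M=np.array([[c,-s],[s,c]])
    t=W.mean(0)-M@L.mean(0); return t.round(1),np.degrees(th).round(1),np.abs(L@M.T+t-W).max(1).round(1)
E
python3 - <<'E'
from h import *
Z=lambda n,p,z,s,o: np.concatenate([on(n,[crop(q,s,o)],zz) for q,zz in zip(p,z)])
L=[(-105,-39),(-105,-85),(31,-97),(-31,-97),(31,92.5),(-31,92.5)];z=[6,6,40,40,44,44]
t=Z("top",[(312,375),(408,382),(450,75),(440,217),(36,46),(26,190)],z,7,(235,145))
s=Z("scene",[(300,402),(342,475),(630,330),(500,380),(425,28),(310,72)],z,8,(222,168))
print(fit(L,t),fit(L,s)); print((s-t)[:,:2].round(1)); 
w=Z("top",[(402,437),(468,425),(487,497),(414,515)],[44]*4,7,(235,145)); print("wedge",fit([(-28,-18),(-60,-18),(-60,17),(-28,17)],w))
w=Z("top",[(402,437),(468,425),(487,497),(414,515),(185,486)],[44,44,44,44,34],7,(235,145)); print("wedge+tip",fit([(-28,-18),(-60,-18),(-60,17),(-28,17),(70,-13)],w))
tr=Z("top",[(212,82),(432,42),(470,208),(248,250)],[14]*4,680/120,(300,140)); print("tray",fit([(50,65),(50,-65),(-50,-65),(-50,65)],tr),tr.round(0))
print("dish",Z("top",[(549,452)],[14],680/120,(300,140)))
r=Z("top",[(245,428),(352,417),(358,460),(250,475)],[21]*4,680/120,(300,140)); print("rub",fit([(13,31),(13,-31),(-13,-31),(-13,31)],r))
for n in ["top","scene"]:
    im,d=load(n,"0"); P=cloud(n,d); zz=P[...,2]
    for cx,cy in [(428,159),(412,80)]:
        m=(zz>20)&(np.hypot(P[...,0]-cx,P[...,1]-cy)<35); q=P[m][:,:2].astype(np.float32); c,rad=cv2.minEnclosingCircle(q); print(n,"cruc",np.round(c,1),round(rad,1),q.mean(0).round(1))
E
```

```text
(array([ 5.92e+02, -5.00e-01]), np.float64(-4.2), array([2.7, 0.3, 2.3, 4.2, 2.1, 1.4])) (array([596.7,  -2.5]), np.float64(-4.2), array([4.6, 1.9, 3.1, 4.5, 1.6, 2.2]))
[[ 6.4 -3.8]
 [ 6.2 -1.4]
 [ 1.4 -2.1]
 [ 4.6 -1.7]
 [ 1.5 -1.1]
 [ 8.2 -1.8]]
wedge (array([431.9, -44.9]), np.float64(100.5), array([1.5, 1.3, 1.5, 0.6]))
wedge+tip (array([433. , -45.1]), np.float64(99.2), array([0.8, 1.7, 1.8, 0.5, 1.4]))
tray (array([ 585.6, -294.2]), np.float64(9.6), array([1.2, 1.8, 1.4, 1.5])) [[ 623. -223.   14.]
 [ 644. -349.   14.]
 [ 549. -366.   14.]
 [ 527. -239.   14.]]
dish [[ 411.01128445 -402.03459891   14.        ]]
rub (array([ 417.4, -262. ]), np.float64(5.5), array([1.4, 1.1, 1.1, 0.5]))
top cruc [426.2 155.8] 22.1 [426.8 156.8]
top cruc [411.6  79.1] 22.0 [411.3  79.4]
scene cruc [428.2 158.2] 24.6 [430.7 162.2]
scene cruc [416.2  80. ] 23.9 [417.6  86. ]
```

Request:
{"op": "drive_tool", "data": {
  "gripper": 0.085,
  "grip_force": 40,
  "increments": [
    {"linear": [0, 0, 0], "delta_rot": [0, 0, -7.06]},
    {"linear": [0, 0, 0], "delta_rot": [0, 0, -7.06]},
    {"linear": [0, 0, 0], "delta_rot": [0, 0, -7.06]},
    {"linear": [0, 0, 0], "delta_rot": [0, 0, -7.06]},
    {"linear": [0, 0, 0], "delta_rot": [0, 0, -7.06]},
    {"linear": [0, 0, 0], "delta_rot": [0, 0, -7.06]},
    {"linear": [0, 0, 0], "delta_rot": [0, 0, -7.06]},
    {"linear": [0, 0, 0], "delta_rot": [0, 0, -7.06]},
    {"linear": [0, 0, 0], "delta_rot": [0, 0, -7.06]},
    {"linear": [0, 0, 0], "delta_rot": [0, 0, -7.06]},
    {"linear": [0, 0, 0], "delta_rot": [0, 0, -7.06]},
    {"linear": [0, 0, 0], "delta_rot": [0, 0, -7.06]}
  ]
}}

```text
time: 1.1
tcp_pos: [117.9, 511.2, 230.6]
orientation: [-0.588, 0.809, -0.0, -0.001]
contact_force: [0.2, 0.7, 0.4]
finger_gap: 84.9
grip_force: 0.0
```

Request:
{"op": "drive_tool", "data": {
  "increments": [
    {"linear": [0, 0, 0], "delta_rot": [0, 0, -7.06]},
    {"linear": [0, 0, 0], "delta_rot": [0, 0, -7.06]},
    {"linear": [0.0165, -0.0332, 0]},
    {"linear": [0.0165, -0.0332, 0]},
    {"linear": [0.0165, -0.0332, 0]},
    {"linear": [0.0165, -0.0332, 0]},
    {"linear": [0.0165, -0.0332, 0]},
    {"linear": [0.0165, -0.0332, 0]},
    {"linear": [0.0165, -0.0332, 0]},
    {"linear": [0.0165, -0.0332, 0]},
    {"linear": [0.0165, -0.0332, 0]},
    {"linear": [0.0165, -0.0332, 0]}
  ]
}}

```text
invalid input at $.increments[2]: expected keys linear, delta_rot
```

```bash
cat >> h.py <<'E'
def go(x,y,z,yaw=None):
    "tool-axis shift (mm) from the measured pose to a world point; turn about tool z (deg) to put tool y at yaw"
    s=status.get_state(); M=R.from_quat(s["orientation"]); d=M.inv().apply(np.array([x,y,z])-s["tcp_pos"])
    Y=M.as_matrix()[:,1]; cur=np.degrees(np.arctan2(Y[1],Y[0])); st()
    print("shift",d.round(1),"yaw now",cur.round(1),"down",M.as_matrix()[:,2].round(3),"" if yaw is None else ("turn",round((cur-yaw+180)%360-180,1)))
E
python3 -c "
from h import *
go(437.5,322.5,24,175.8)"
```

```text
1.1 [117.9 511.2 230.6] [-5.883e-01  8.086e-01 -4.000e-04 -6.000e-04] F [0.2 0.7 0.4] gap 84.9 gf 0.0
shift [  80.9 -362.1  206.7] yaw now 162.1 down [-0.    -0.001 -1.   ] ('turn', np.float64(-13.7))
```

Request:
{"op": "drive_tool", "data": {
  "increments": [
    {"linear": [0, 0, 0], "delta_rot": [0, 0, -6.85]},
    {"linear": [0, 0, 0], "delta_rot": [0, 0, -6.85]},
    {"linear": [0.0165, -0.0332, 0], "delta_rot": [0, 0, 0]},
    {"linear": [0.0165, -0.0332, 0], "delta_rot": [0, 0, 0]},
    {"linear": [0.0165, -0.0332, 0], "delta_rot": [0, 0, 0]},
    {"linear": [0.0165, -0.0332, 0], "delta_rot": [0, 0, 0]},
    {"linear": [0.0165, -0.0332, 0], "delta_rot": [0, 0, 0]},
    {"linear": [0.0165, -0.0332, 0], "delta_rot": [0, 0, 0]},
    {"linear": [0.0165, -0.0332, 0], "delta_rot": [0, 0, 0]},
    {"linear": [0.0165, -0.0332, 0], "delta_rot": [0, 0, 0]},
    {"linear": [0.0165, -0.0332, 0], "delta_rot": [0, 0, 0]},
    {"linear": [0.0165, -0.0332, 0], "delta_rot": [0, 0, 0]}
  ]
}}

```text
time: 2.1
tcp_pos: [436.9, 319.2, 230.7]
orientation: [-0.678, 0.735, 0.0, -0.0]
contact_force: [0.9, 0.9, -0.1]
finger_gap: 84.5
grip_force: 0.0
```

Request:
{"op": "drive_tool", "data": {
  "increments": [
    {"linear": [0, 0, 0.0345], "delta_rot": [0, 0, 0]},
    {"linear": [0, 0, 0.0345], "delta_rot": [0, 0, 0]},
    {"linear": [0, 0, 0.0345], "delta_rot": [0, 0, 0]},
    {"linear": [0, 0, 0.0345], "delta_rot": [0, 0, 0]}
  ]
}}

```text
time: 2.43
tcp_pos: [435.9, 320.0, 91.4]
orientation: [-0.678, 0.735, 0.0, -0.0]
contact_force: [-0.1, -0.1, -0.6]
finger_gap: 85.0
grip_force: 0.0
```

```bash
python3 -c "
from h import *
go(437.5,322.5,24,175.8)"
```

```text
2.43 [435.9 320.   91.4] [-6.779e-01  7.351e-01  1.000e-04 -1.000e-04] F [-0.1 -0.1 -0.6] gap 85.0 gf 0.0
shift [-2.6 -1.4 67.4] yaw now 175.4 down [-0. -0. -1.] ('turn', np.float64(-0.4))
```

Request:
{"op": "drive_tool", "data": {
  "increments": [
    {"linear": [-0.0026, -0.0014, 0.0225], "delta_rot": [0, 0, 0]},
    {"linear": [0, 0, 0.0225], "delta_rot": [0, 0, 0]},
    {"linear": [0, 0, 0.0225], "delta_rot": [0, 0, 0]},
    {"linear": [0, 0, 0], "delta_rot": [0, 0, 0]}
  ]
}}

```text
time: 2.77
tcp_pos: [432.9, 320.4, 19.5]
orientation: [-0.678, 0.735, 0.001, -0.006]
contact_force: [-2.1, -0.6, -0.5]
finger_gap: 84.9
grip_force: 0.0
```

Request:
{"op": "drive_tool", "data": {
  "gripper": 0.03,
  "grip_force": 40,
  "increments": [
    {"linear": [0, 0, 0], "delta_rot": [0, 0, 0]},
    {"linear": [0, 0, 0], "delta_rot": [0, 0, 0]},
    {"linear": [0, 0, 0], "delta_rot": [0, 0, 0]},
    {"linear": [0, 0, 0], "delta_rot": [0, 0, 0]},
    {"linear": [0, 0, 0], "delta_rot": [0, 0, 0]},
    {"linear": [0, 0, 0], "delta_rot": [0, 0, 0]},
    {"linear": [0, 0, 0], "delta_rot": [0, 0, 0]},
    {"linear": [0, 0, 0], "delta_rot": [0, 0, 0]},
    {"linear": [0, 0, -0.03], "delta_rot": [0, 0, 0]},
    {"linear": [0, 0, -0.035], "delta_rot": [0, 0, 0]},
    {"linear": [0, 0, -0.035], "delta_rot": [0, 0, 0]},
    {"linear": [0, 0, 0], "delta_rot": [0, 0, 0]}
  ]
}}

```text
time: 3.77
tcp_pos: [441.7, 325.5, 134.6]
orientation: [-0.678, 0.735, -0.002, 0.007]
contact_force: [2.3, 1.2, -0.4]
finger_gap: 40.6
grip_force: 41.1
```

```bash
python3 -c "
from h import *
go(597.8,57.1,110,175.8)
for n in ['top','scene']:
    im,d=shot(n,'1'); P=cloud(n,d)
    for c,a,m in blobs(reds(im)): print(n,'red',c,a,np.median(P[m],0).round(1))
"
```

```text
3.77 [441.7 325.5 134.6] [-0.6783  0.7347 -0.0017  0.007 ] F [ 2.3  1.2 -0.4] gap 40.6 gf 41.1
shift [ 255.3 -176.6   24.7] yaw now 175.4 down [ 0.013  0.007 -1.   ] ('turn', np.float64(-0.4))
top red [269.1  77.5] 228 [874.7  -9.7  31.9]
top red [219.7  94.7] 55 [780.5 139.4 134.8]
top red [223.4 103.3] 52 [769.8 128.2  93. ]
top red [320.4 178.9] 100 [ 537.6 -157.6   59.4]
top red [328.9 217. ] 102 [ 421.4 -179.6   59.3]
scene red [162.3  70.4] 18 [539.  936.6   5.9]
scene red [344.6 164.1] 125 [876.5 -12.3  34.1]
scene red [292.5 229.1] 77 [ 541.7 -163.6   59.7]
scene red [264.7 251. ] 85 [ 424.3 -185.7   59.3]
```

Request:
{"op": "drive_tool", "data": {
  "increments": [
    {"linear": [0.028, -0.0201, 0], "delta_rot": [0, 0, 0]},
    {"linear": [0.028, -0.0201, 0], "delta_rot": [0, 0, 0]},
    {"linear": [0.028, -0.0201, 0], "delta_rot": [0, 0, 0]},
    {"linear": [0.028, -0.0201, 0], "delta_rot": [0, 0, 0]},
    {"linear": [0.028, -0.0201, 0], "delta_rot": [0, 0, 0]},
    {"linear": [0.028, -0.0201, 0], "delta_rot": [0, 0, 0]},
    {"linear": [0.028, -0.0201, 0], "delta_rot": [0, 0, 0]},
    {"linear": [0.028, -0.0201, 0], "delta_rot": [0, 0, 0]},
    {"linear": [0.028, -0.0201, 0], "delta_rot": [0, 0, -0.4]},
    {"linear": [0, 0, 0], "delta_rot": [0, 0, 0]},
    {"linear": [0, 0, 0], "delta_rot": [0, 0, 0]},
    {"linear": [0, 0, 0], "delta_rot": [0, 0, 0]}
  ]
}}

```text
time: 4.87
tcp_pos: [596.2, 57.5, 123.7]
orientation: [-0.681, 0.733, 0.002, -0.001]
contact_force: [-0.8, -0.3, -2.0]
finger_gap: 40.8
grip_force: 44.6
```

```bash
python3 -c "
from h import *
go(597.8,57.1,60,175.8)
o=[]
for n in ['top','scene']:
    im,d=shot(n,'2'); P=cloud(n,d)
    for c,a,m in blobs(reds(im)): print(n,'red',c,a,np.median(P[m],0).round(1))
    a,b=((145,225) if n=='top' else (150,210)); o.append(cv2.resize(im[a-(10 if n=='top' else 0):a+75,b:b+100],(800,680 if n=='top' else 600),interpolation=cv2.INTER_CUBIC)[:600])
cv2.imwrite('pics/c4.png',cv2.resize(np.hstack(o),(800,300)))
"
```

```text
4.87 [596.2  57.5 123.7] [-0.6806  0.7326  0.0016 -0.0013] F [-0.8 -0.3 -2. ] gap 40.8 gf 44.6
shift [ 0.3 -1.9 63.7] yaw now 175.8 down [-0.004  0.001 -1.   ] ('turn', np.float64(-0.0))
top red [269.2  77.4] 238 [874.9  -9.7  32.2]
top red [216.5 106.3] 16 [762.4 154.9  85.7]
top red [320.4 178.9] 101 [ 537.6 -157.6   59.2]
top red [328.8 217.1] 105 [ 421.3 -179.6   59.2]
scene red [344.5 164.5] 134 [876.5 -12.6  33.7]
scene red [292.4 229.1] 74 [ 541.5 -163.9   60.2]
scene red [264.6 251. ] 80 [ 424.2 -185.2   59.3]
```

View pics/c4.png

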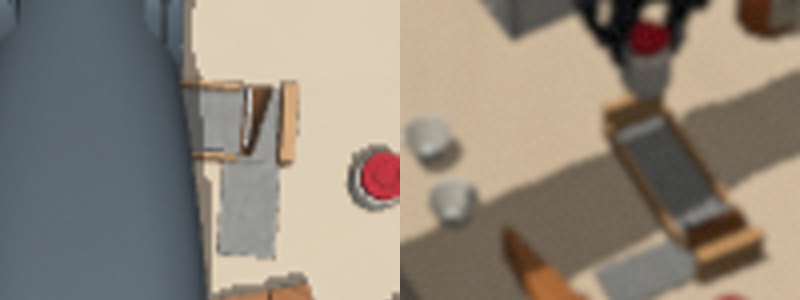

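```bash
python3 -c "
from h import *
im,d=load('scene','2'); P=cloud('scene',d); b,g,r=[im[...,i].astype(int) for i in range(3)]
m=(r>60)&(g<45)&(b<55)&(P[...,2]>120)&(P[...,2]<200)&(P[...,0]<680)
for c,a,mm in blobs(m,8):
    print(c,a,np.median(P[mm],0).round(1)); Q=P[mm]; z=np.percentile(Q[:,2],70); print(z, on('scene',[c],z).round(1))
"
```

```text
[271.8 159.4] 61 [598.2  53.4 155.2]
156.30279894600687 [[596.7  51.7 156.3]]
```

Request:
{"op": "drive_tool", "data": {
  "increments": [
    {"linear": [-0.0008, -0.003, 0.02], "delta_rot": [0, 0, 0]},
    {"linear": [0, 0, 0.025], "delta_rot": [0, 0, 0]},
    {"linear": [0, 0, 0.02], "delta_rot": [0, 0, 0]},
    {"linear": [0, 0, 0.008], "delta_rot": [0, 0, 0]},
    {"linear": [0, 0, 0], "delta_rot": [0, 0, 0]},
    {"linear": [0, 0, 0], "delta_rot": [0, 0, 0]}
  ]
}}

```text
time: 5.47
tcp_pos: [600.1, 58.8, 52.8]
orientation: [-0.681, 0.732, 0.0, -0.0]
contact_force: [0.3, 0.1, -0.8]
finger_gap: 40.7
grip_force: 44.6
```

Request:
{"op": "drive_tool", "data": {
  "increments": [
    {"linear": [0, 0, 0.005], "delta_rot": [0, 0, 0]},
    {"linear": [0, 0, 0.005], "delta_rot": [0, 0, 0]},
    {"linear": [0, 0, 0.003], "delta_rot": [0, 0, 0]},
    {"linear": [0, 0, 0], "delta_rot": [0, 0, 0]},
    {"linear": [0, 0, 0], "delta_rot": [0, 0, 0]}
  ]
}}

```text
time: 5.88
tcp_pos: [600.7, 58.0, 39.8]
orientation: [-0.681, 0.732, 0.0, -0.0]
contact_force: [0.2, -0.3, -1.5]
finger_gap: 39.9
grip_force: 44.6
```

```bash
python3 -c "
from h import *
go(599,58,32,175.8)
im,d=shot('scene','3'); cv2.imwrite('pics/c5.png',cv2.resize(im[150:225,230:330],(640,480),interpolation=cv2.INTER_CUBIC))
"
```

```text
5.88 [600.7  58.   39.8] [-6.809e-01  7.324e-01  1.000e-04 -1.000e-04] F [ 0.2 -0.3 -1.5] gap 39.9 gf 44.6
shift [0.1 1.6 7.8] yaw now 175.8 down [-0. -0. -1.] ('turn', np.float64(0.0))
```

View pics/c5.png

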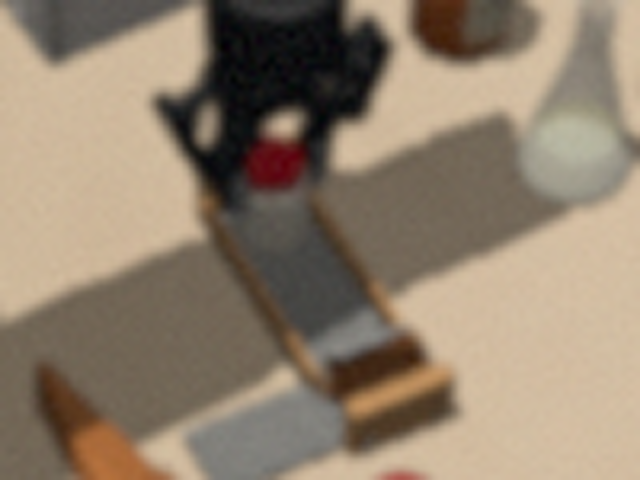

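Request:
{"op": "drive_tool", "data": {
  "increments": [
    {"linear": [0, 0, 0.003], "delta_rot": [0, 0, 0]},
    {"linear": [0, 0, 0.003], "delta_rot": [0, 0, 0]},
    {"linear": [0, 0, 0.002], "delta_rot": [0, 0, 0]},
    {"linear": [0, 0, 0], "delta_rot": [0, 0, 0]},
    {"linear": [0, 0, 0], "delta_rot": [0, 0, 0]}
  ]
}}

```text
time: 6.35
tcp_pos: [601.3, 57.8, 34.5]
orientation: [-0.681, 0.732, -0.001, 0.001]
contact_force: [-3.6, -0.7, 8.7]
finger_gap: 40.6
grip_force: 45.5
```

Request:
{"op": "drive_tool", "data": {
  "gripper": 0.075,
  "increments": [
    {"linear": [0, 0, 0], "delta_rot": [0, 0, 0]},
    {"linear": [0, 0, 0], "delta_rot": [0, 0, 0]},
    {"linear": [0, 0, 0], "delta_rot": [0, 0, 0]},
    {"linear": [0, 0, 0], "delta_rot": [0, 0, 0]},
    {"linear": [0, 0, 0], "delta_rot": [0, 0, 0]},
    {"linear": [0, 0, -0.02], "delta_rot": [0, 0, 0]},
    {"linear": [0, 0, -0.025], "delta_rot": [0, 0, 0]},
    {"linear": [0, 0, -0.03], "delta_rot": [0, 0, 0]},
    {"linear": [0, 0, -0.035], "delta_rot": [0, 0, 0]}
  ]
}}

```text
time: 7.1
tcp_pos: [599.1, 58.0, 140.5]
orientation: [-0.681, 0.732, 0.002, -0.002]
contact_force: [0.6, 0.3, 1.2]
finger_gap: 74.7
grip_force: 0.0
```

Request:
{"op": "drive_tool", "data": {
  "gripper": 0.085,
  "increments": [
    {"linear": [0.0278, 0.0176, 0], "delta_rot": [0, 0, 0]},
    {"linear": [0.0278, 0.0176, 0], "delta_rot": [0, 0, 0]},
    {"linear": [0.0278, 0.0176, 0], "delta_rot": [0, 0, 0]},
    {"linear": [0.0278, 0.0176, 0], "delta_rot": [0, 0, 0]},
    {"linear": [0.0278, 0.0176, 0], "delta_rot": [0, 0, 0]},
    {"linear": [0.0278, 0.0176, 0], "delta_rot": [0, 0, 0]},
    {"linear": [0.0278, 0.0176, 0], "delta_rot": [0, 0, 0]},
    {"linear": [0.0278, 0.0176, 0], "delta_rot": [0, 0, 0]},
    {"linear": [0.0278, 0.0176, 0], "delta_rot": [0, 0, 0]},
    {"linear": [0, 0, 0], "delta_rot": [0, 0, 0]},
    {"linear": [0, 0, 0], "delta_rot": [0, 0, 0]},
    {"linear": [0, 0, 0], "delta_rot": [0, 0, 0]}
  ]
}}

```text
time: 8.1
tcp_pos: [424.7, -179.8, 141.8]
orientation: [-0.681, 0.733, 0.0, 0.0]
contact_force: [0.4, 0.0, 0.8]
finger_gap: 85.1
grip_force: 0.0
```

```bash
python3 -c "
from h import *
go(424,-180.5,24,175.8)
for n in ['top','scene']:
    im,d=shot(n,'4'); P=cloud(n,d)
    for c,a,m in blobs(reds(im)): print(n,'red',c,a,np.median(P[m],0).round(1))
"
```

```text
8.1 [ 424.7 -179.8  141.8] [-6.807e-01  7.326e-01  1.000e-04  3.000e-04] F [0.4 0.  0.8] gap 85.1 gf 0.0
shift [  0.8   0.7 117.8] yaw now 175.8 down [ 0.     0.001 -1.   ] ('turn', np.float64(-0.0))
top red [269.   77.6] 233 [874.4  -9.6  32. ]
top red [219.7  94.5] 47 [780.  139.4 135. ]
top red [223.6 104. ] 64 [770.5 128.1  90.9]
top red [249.3 159.9] 107 [598.8  58.4  64.7]
top red [320.8 178.3] 100 [ 539.2 -160.2   59.5]
top red [328.  217.3] 72 [ 421.3 -177.2   59.5]
scene red [301.7 143.5] 71 [769.8 119.3  85.5]
scene red [344.  164.4] 140 [874.  -11.4  33.5]
scene red [293.3 226.6] 19 [ 549.4 -155.6   60.4]
scene red [264.6 248. ] 33 [ 430.2 -177.2   60. ]
```

Request:
{"op": "drive_tool", "data": {
  "increments": [
    {"linear": [0.0008, 0.001, 0.03], "delta_rot": [0, 0, 0]},
    {"linear": [0, 0, 0.033], "delta_rot": [0, 0, 0]},
    {"linear": [0, 0, 0.033], "delta_rot": [0, 0, 0]},
    {"linear": [0, 0, 0.02], "delta_rot": [0, 0, 0]},
    {"linear": [0, 0, 0], "delta_rot": [0, 0, 0]}
  ]
}}

```text
time: 8.62
tcp_pos: [419.8, -177.0, 20.3]
orientation: [-0.682, 0.732, 0.005, -0.001]
contact_force: [-1.1, 0.7, -0.4]
finger_gap: 85.0
grip_force: 0.0
```

Request:
{"op": "drive_tool", "data": {
  "gripper": 0.03,
  "increments": [
    {"linear": [0, 0, 0], "delta_rot": [0, 0, 0]},
    {"linear": [0, 0, 0], "delta_rot": [0, 0, 0]},
    {"linear": [0, 0, 0], "delta_rot": [0, 0, 0]},
    {"linear": [0, 0, 0], "delta_rot": [0, 0, 0]},
    {"linear": [0, 0, 0], "delta_rot": [0, 0, 0]},
    {"linear": [0, 0, 0], "delta_rot": [0, 0, 0]},
    {"linear": [0, 0, 0], "delta_rot": [0, 0, 0]},
    {"linear": [0, 0, -0.025], "delta_rot": [0, 0, 0]},
    {"linear": [0, 0, -0.035], "delta_rot": [0, 0, 0]},
    {"linear": [0, 0, -0.035], "delta_rot": [0, 0, 0]},
    {"linear": [0, 0, -0.02], "delta_rot": [0, 0, 0]},
    {"linear": [0, 0, 0], "delta_rot": [0, 0, 0]}
  ]
}}

```text
time: 9.62
tcp_pos: [427.1, -182.9, 147.7]
orientation: [-0.681, 0.732, -0.006, 0.002]
contact_force: [0.3, -0.1, -0.3]
finger_gap: 40.8
grip_force: 41.0
```

```bash
python3 -c "
from h import *
go(595.5,11,140,175.8)
"
```

```text
9.62 [ 427.1 -182.9  147.7] [-0.6808  0.7324 -0.006   0.0017] F [ 0.3 -0.1 -0.3] gap 40.8 gf 41.0
shift [-205.7 -153.7    8.2] yaw now 175.8 down [ 0.011 -0.006 -1.   ] ('turn', np.float64(0.0))
```

Request:
{"op": "drive_tool", "data": {
  "increments": [
    {"linear": [-0.0226, -0.0175, 0], "delta_rot": [0, 0, 0]},
    {"linear": [-0.0226, -0.0175, 0], "delta_rot": [0, 0, 0]},
    {"linear": [-0.0226, -0.0175, 0], "delta_rot": [0, 0, 0]},
    {"linear": [-0.0226, -0.0175, 0], "delta_rot": [0, 0, 0]},
    {"linear": [-0.0226, -0.0175, 0], "delta_rot": [0, 0, 0]},
    {"linear": [-0.0226, -0.0175, 0], "delta_rot": [0, 0, 0]},
    {"linear": [-0.0226, -0.0175, 0], "delta_rot": [0, 0, 0]},
    {"linear": [-0.0226, -0.0175, 0], "delta_rot": [0, 0, 0]},
    {"linear": [-0.0226, -0.0175, 0], "delta_rot": [0, 0, 0]},
    {"linear": [0, 0, 0.02], "delta_rot": [0, 0, 0]},
    {"linear": [0, 0, 0.02], "delta_rot": [0, 0, 0]},
    {"linear": [0, 0, 0], "delta_rot": [0, 0, 0]}
  ]
}}

```text
time: 10.62
tcp_pos: [592.1, 11.6, 95.0]
orientation: [-0.681, 0.732, 0.004, -0.003]
contact_force: [-1.6, 0.1, -1.9]
finger_gap: 40.8
grip_force: 41.1
```

Request:
{"op": "drive_tool", "data": {
  "increments": [
    {"linear": [0, 0, 0], "delta_rot": [0, 0, 0]},
    {"linear": [0, 0, 0], "delta_rot": [0, 0, 0]},
    {"linear": [0, 0, 0], "delta_rot": [0, 0, 0]}
  ]
}}

```text
time: 10.87
tcp_pos: [596.1, 10.3, 102.3]
orientation: [-0.681, 0.733, -0.001, 0.001]
contact_force: [0.9, 0.2, -0.7]
finger_gap: 40.6
grip_force: 41.1
```

```bash
python3 -c "
from h import *
go(595.5,11,40,175.8)
im,d=shot('scene','5');P=cloud('scene',d); b,g,r=[im[...,i].astype(int) for i in range(3)]
m=(r>60)&(g<45)&(b<55)&(P[...,2]>50)&(P[...,2]<200)&(P[...,0]<680)
for c,a,mm in blobs(m,8):
    z=np.percentile(P[mm][:,2],70); print(c,a,z, on('scene',[c],z).round(1))
"
```

```text
10.87 [596.1  10.3 102.3] [-0.6807  0.7326 -0.0009  0.0008] F [ 0.9  0.2 -0.7] gap 40.6 gf 41.1
shift [-0.7  0.8 62.3] yaw now 175.8 down [ 0.002 -0.    -1.   ] ('turn', np.float64(-0.0))
[279.5 172.8] 66 134.58935562534202 [[597.3   4.2 134.6]]
[292.4 229.3] 55 61.10700576849704 [[ 539.8 -164.7   61.1]]
```

Request:
{"op": "drive_tool", "data": {
  "increments": [
    {"linear": [0, 0, 0.025], "delta_rot": [0, 0, 0]},
    {"linear": [0, 0, 0.02], "delta_rot": [0, 0, 0]},
    {"linear": [0, 0, 0.005], "delta_rot": [0, 0, 0]},
    {"linear": [0, 0, 0.005], "delta_rot": [0, 0, 0]},
    {"linear": [0, 0, 0.005], "delta_rot": [0, 0, 0]},
    {"linear": [0, 0, 0.004], "delta_rot": [0, 0, 0]},
    {"linear": [0, 0, 0.003], "delta_rot": [0, 0, 0]},
    {"linear": [0, 0, 0.001], "delta_rot": [0, 0, 0]},
    {"linear": [0, 0, 0], "delta_rot": [0, 0, 0]},
    {"linear": [0, 0, 0], "delta_rot": [0, 0, 0]}
  ]
}}

```text
time: 11.75
tcp_pos: [596.2, 10.6, 34.6]
orientation: [-0.681, 0.732, -0.001, 0.001]
contact_force: [-2.7, -0.2, 4.6]
finger_gap: 40.8
grip_force: 41.6
```

Request:
{"op": "drive_tool", "data": {
  "gripper": 0.075,
  "increments": [
    {"linear": [0, 0, 0], "delta_rot": [0, 0, 0]},
    {"linear": [0, 0, 0], "delta_rot": [0, 0, 0]},
    {"linear": [0, 0, 0], "delta_rot": [0, 0, 0]},
    {"linear": [0, 0, 0], "delta_rot": [0, 0, 0]},
    {"linear": [0, 0, 0], "delta_rot": [0, 0, 0]},
    {"linear": [0, 0, -0.02], "delta_rot": [0, 0, 0]},
    {"linear": [0, 0, -0.025], "delta_rot": [0, 0, 0]},
    {"linear": [0, 0, -0.03], "delta_rot": [0, 0, 0]},
    {"linear": [0, 0, -0.03], "delta_rot": [0, 0, 0]}
  ]
}}

```text
time: 12.5
tcp_pos: [594.5, 10.8, 137.8]
orientation: [-0.681, 0.732, 0.001, -0.001]
contact_force: [0.5, 0.6, 0.0]
finger_gap: 74.8
grip_force: 0.0
```

Request:
{"op": "drive_tool", "data": {
  "gripper": 0.085,
  "increments": [
    {"linear": [0.0291, 0.00725, 0], "delta_rot": [0, 0, 0]},
    {"linear": [0.0291, 0.00725, 0], "delta_rot": [0, 0, 0]},
    {"linear": [0.0291, 0.00725, 0], "delta_rot": [0, 0, 0]},
    {"linear": [0.0291, 0.00725, 0], "delta_rot": [0, 0, 0]},
    {"linear": [0.0291, 0.00725, 0], "delta_rot": [0, 0, 0]},
    {"linear": [0.0291, 0.00725, 0], "delta_rot": [0, 0, 0]},
    {"linear": [0, 0, 0], "delta_rot": [0, 0, 0]},
    {"linear": [0, 0, 0], "delta_rot": [0, 0, 0]},
    {"linear": [0, 0, 0], "delta_rot": [0, 0, 0]},
    {"linear": [0, 0, 0], "delta_rot": [0, 0, 0]}
  ]
}}

```text
time: 13.33
tcp_pos: [539.5, -159.3, 137.7]
orientation: [-0.681, 0.732, 0.0, 0.0]
contact_force: [0.1, 0.2, -0.8]
finger_gap: 85.2
grip_force: 0.0
```

```bash
python3 -c "
from h import *
go(540,-160.5,24,175.8)
im,d=shot('top','6');P=cloud('top',d)
for c,a,m in blobs(reds(im)): print('red',c,a,np.median(P[m],0).round(1))
"
```

```text
13.33 [ 539.5 -159.3  137.7] [-6.813e-01  7.320e-01  2.000e-04  2.000e-04] F [ 0.1  0.2 -0.8] gap 85.2 gf 0.0
shift [  1.2  -0.6 113.7] yaw now 175.9 down [-0.     0.001 -1.   ] ('turn', np.float64(0.1))
red [269.   77.6] 232 [873.9  -6.8  32.3]
red [219.7  94.5] 47 [780.7 139.4 134.6]
red [224.  103.7] 63 [771.1 125.1  92. ]
red [249.3 159.9] 107 [599.   58.5  65.1]
red [264.7 161.6] 109 [592.6  10.3  65.2]
red [319.9 178.5] 77 [ 537.9 -157.3   59.4]
```

Request:
{"op": "drive_tool", "data": {
  "increments": [
    {"linear": [0.0005, -0.0005, 0.03], "delta_rot": [0, 0, 0]},
    {"linear": [0, 0, 0.033], "delta_rot": [0, 0, 0]},
    {"linear": [0, 0, 0.03], "delta_rot": [0, 0, 0]},
    {"linear": [0, 0, 0.02], "delta_rot": [0, 0, 0]},
    {"linear": [0, 0, 0], "delta_rot": [0, 0, 0]}
  ]
}}

```text
time: 13.8
tcp_pos: [535.5, -157.6, 18.7]
orientation: [-0.682, 0.732, 0.005, -0.002]
contact_force: [-0.8, 0.5, -0.4]
finger_gap: 84.9
grip_force: 0.0
```

Request:
{"op": "drive_tool", "data": {
  "gripper": 0.03,
  "increments": [
    {"linear": [0, 0, 0], "delta_rot": [0, 0, 0]},
    {"linear": [0, 0, 0], "delta_rot": [0, 0, 0]},
    {"linear": [0, 0, 0], "delta_rot": [0, 0, 0]},
    {"linear": [0, 0, 0], "delta_rot": [0, 0, 0]},
    {"linear": [0, 0, 0], "delta_rot": [0, 0, 0]},
    {"linear": [0, 0, 0], "delta_rot": [0, 0, 0]},
    {"linear": [0, 0, 0], "delta_rot": [0, 0, 0]},
    {"linear": [0, 0, -0.025], "delta_rot": [0, 0, 0]},
    {"linear": [0, 0, -0.035], "delta_rot": [0, 0, 0]},
    {"linear": [0, 0, -0.035], "delta_rot": [0, 0, 0]},
    {"linear": [0, 0, -0.02], "delta_rot": [0, 0, 0]},
    {"linear": [0, 0, 0], "delta_rot": [0, 0, 0]}
  ]
}}

```text
time: 14.8
tcp_pos: [543.4, -162.5, 147.0]
orientation: [-0.681, 0.732, -0.006, 0.002]
contact_force: [1.2, -0.5, -0.9]
finger_gap: 41.2
grip_force: 41.1
```

Request:
{"op": "drive_tool", "data": {
  "increments": [
    {"linear": [-0.0254, -0.0087, 0], "delta_rot": [0, 0, 0]},
    {"linear": [-0.0254, -0.0087, 0], "delta_rot": [0, 0, 0]},
    {"linear": [-0.0254, -0.0087, 0], "delta_rot": [0, 0, 0]},
    {"linear": [-0.0254, -0.0087, 0], "delta_rot": [0, 0, 0]},
    {"linear": [-0.0254, -0.0087, 0], "delta_rot": [0, 0, 0]},
    {"linear": [0, 0, 0.02], "delta_rot": [0, 0, 0]},
    {"linear": [0, 0, 0.02], "delta_rot": [0, 0, 0]},
    {"linear": [0, 0, 0], "delta_rot": [0, 0, 0]},
    {"linear": [0, 0, 0], "delta_rot": [0, 0, 0]},
    {"linear": [0, 0, 0], "delta_rot": [0, 0, 0]},
    {"linear": [0, 0, 0], "delta_rot": [0, 0, 0]}
  ]
}}

```text
time: 15.72
tcp_pos: [593.0, -37.9, 101.1]
orientation: [-0.681, 0.733, -0.001, 0.001]
contact_force: [0.3, 0.1, -1.7]
finger_gap: 41.0
grip_force: 41.0
```

```bash
python3 -c "
from h import *
go(592,-36.5,33,175.8)
im,d=shot('scene','7');P=cloud('scene',d); b,g,r=[im[...,i].astype(int) for i in range(3)]
m=(r>60)&(g<45)&(b<55)&(P[...,2]>50)&(P[...,2]<200)&(P[...,0]<680)
for c,a,mm in blobs(m,8):
    z=np.percentile(P[mm][:,2],70); print(c,a,z, on('scene',[c],z).round(1))
"
```

```text
15.72 [593.  -37.9 101.1] [-6.806e-01  7.326e-01 -8.000e-04  6.000e-04] F [ 0.3  0.1 -1.7] gap 41.0 gf 41.0
shift [-1.3  1.3 68.1] yaw now 175.8 down [ 0.002 -0.    -1.   ] ('turn', np.float64(-0.0))
[275.4 176.1] 19 168.53397105761505 [[561.5 -25.4 168.5]]
[286.6 182.7] 64 134.1271934392147 [[594.  -43.4 134.1]]
[275.4 187. ] 8 119.66908796689815 [[560.1 -29.8 119.7]]
```

Request:
{"op": "drive_tool", "data": {
  "increments": [
    {"linear": [-0.001, 0, 0.025], "delta_rot": [0, 0, 0]},
    {"linear": [0, 0, 0.02], "delta_rot": [0, 0, 0]},
    {"linear": [0, 0, 0.005], "delta_rot": [0, 0, 0]},
    {"linear": [0, 0, 0.005], "delta_rot": [0, 0, 0]},
    {"linear": [0, 0, 0.005], "delta_rot": [0, 0, 0]},
    {"linear": [0, 0, 0.004], "delta_rot": [0, 0, 0]},
    {"linear": [0, 0, 0.003], "delta_rot": [0, 0, 0]},
    {"linear": [0, 0, 0], "delta_rot": [0, 0, 0]},
    {"linear": [0, 0, 0], "delta_rot": [0, 0, 0]},
    {"linear": [0, 0, 0], "delta_rot": [0, 0, 0]}
  ]
}}

```text
time: 16.6
tcp_pos: [596.8, -30.5, 40.4]
orientation: [-0.682, 0.731, 0.0, 0.008]
contact_force: [-2.2, 14.5, 17.1]
finger_gap: 40.8
grip_force: 55.1
```

```bash
python3 -c "
from h import *
im,d=shot('scene','8'); cv2.imwrite('pics/c6.png',cv2.resize(im[165:225,250:330],(800,600),interpolation=cv2.INTER_CUBIC))
im,d=load('top','6'); P=cloud('top',d)
def px(x,y,z):
    c=cams.calibration('top'); M=R.from_quat(c['orientation']).inv(); q=M.apply(np.array([x,y,z])-c['xyz'])*[1,-1,-1]; return cv2.projectPoints(q.reshape(1,3),np.zeros(3),np.zeros(3),c['K'],c['dist_coeffs'])[0].ravel()
c,s=np.cos(np.radians(-4.2)),np.sin(np.radians(-4.2))
for x in (-20,0,20):
  for y in (-61.75,-69,-76.25-.25*x): print(x,y,(7*(px(594+c*x-s*y,-.5+s*x+c*y,44)-[235,145])).round(0))
"
```

```text
-20 -61.75 [369. 175.]
-20 -69 [385. 176.]
-20 -71.25 [390. 176.]
0 -61.75 [371. 130.]
0 -69 [387. 131.]
0 -76.25 [404. 132.]
20 -61.75 [373.  86.]
20 -69 [389.  87.]
20 -81.25 [417.  88.]
```

View pics/c6.png

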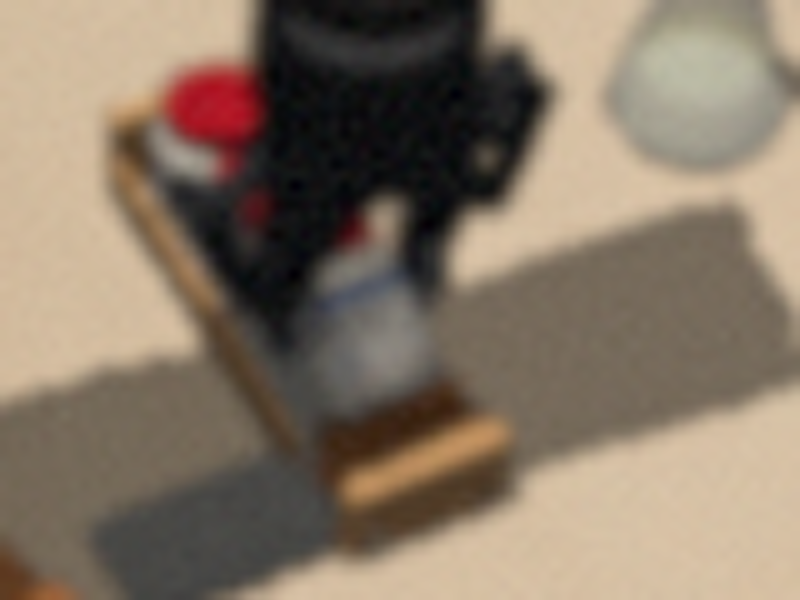

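Request:
{"op": "drive_tool", "data": {
  "increments": [
    {"linear": [0, 0, -0.01], "delta_rot": [0, 0, 0]},
    {"linear": [0, 0, -0.02], "delta_rot": [0, 0, 0]},
    {"linear": [0, 0, -0.02], "delta_rot": [0, 0, 0]},
    {"linear": [0, 0, -0.02], "delta_rot": [0, 0, 0]},
    {"linear": [0, 0, 0], "delta_rot": [0, 0, 0]},
    {"linear": [0, 0, 0], "delta_rot": [0, 0, 0]},
    {"linear": [0, 0, 0], "delta_rot": [0, 0, 0]},
    {"linear": [0, 0, 0], "delta_rot": [0, 0, 0]}
  ]
}}

```text
time: 17.32
tcp_pos: [591.4, -36.3, 101.1]
orientation: [-0.681, 0.732, 0.001, -0.001]
contact_force: [0.1, -0.6, -1.2]
finger_gap: 41.0
grip_force: 53.1
```

```bash
python3 -c "
from h import *
go(592,-35,33,175.8)
im,d=shot('scene','9'); cv2.imwrite('pics/c7.png',cv2.resize(im[155:230,240:340],(800,600),interpolation=cv2.INTER_CUBIC))
"
```

```text
17.32 [591.4 -36.3 101.1] [-0.6808  0.7325  0.0011 -0.0008] F [ 0.1 -0.6 -1.2] gap 41.0 gf 53.1
shift [-1.3 -0.7 68.1] yaw now 175.8 down [-0.003  0.001 -1.   ] ('turn', np.float64(0.0))
```

View pics/c7.png

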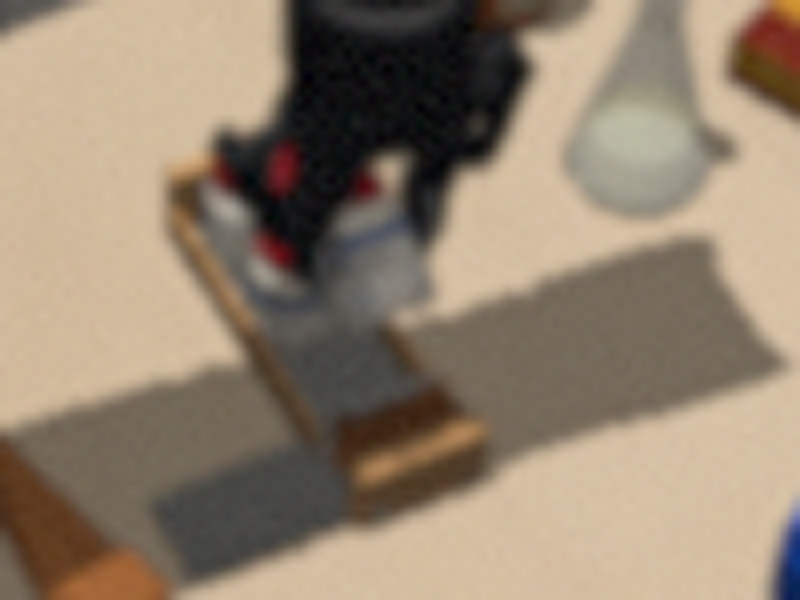

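Request:
{"op": "drive_tool", "data": {
  "increments": [
    {"linear": [0, 0, -0.02], "delta_rot": [0, 0, 0]},
    {"linear": [0.0254, 0.0087, 0], "delta_rot": [0, 0, 0]},
    {"linear": [0.0254, 0.0087, 0], "delta_rot": [0, 0, 0]},
    {"linear": [0.0254, 0.0087, 0], "delta_rot": [0, 0, 0]},
    {"linear": [0.0254, 0.0087, 0], "delta_rot": [0, 0, 0]},
    {"linear": [0.0254, 0.0087, 0], "delta_rot": [0, 0, 0]},
    {"linear": [0, 0, 0.03], "delta_rot": [0, 0, 0]},
    {"linear": [0, 0, 0.03], "delta_rot": [0, 0, 0]},
    {"linear": [0, 0, 0.015], "delta_rot": [0, 0, 0]},
    {"linear": [0, 0, 0], "delta_rot": [0, 0, 0]},
    {"linear": [0, 0, 0], "delta_rot": [0, 0, 0]}
  ]
}}

```text
time: 18.28
tcp_pos: [537.8, -159.0, 45.5]
orientation: [-0.681, 0.732, 0.002, -0.001]
contact_force: [0.3, 0.5, -0.8]
finger_gap: 40.9
grip_force: 53.1
```

Request:
{"op": "drive_tool", "data": {
  "grip_force": 20,
  "increments": [
    {"linear": [0, 0, 0.004], "delta_rot": [0, 0, 0]},
    {"linear": [0, 0, 0.004], "delta_rot": [0, 0, 0]},
    {"linear": [0, 0, 0.003], "delta_rot": [0, 0, 0]},
    {"linear": [0, 0, 0.003], "delta_rot": [0, 0, 0]},
    {"linear": [0, 0, 0.002], "delta_rot": [0, 0, 0]},
    {"linear": [0, 0, 0], "delta_rot": [0, 0, 0]}
  ]
}}

```text
time: 18.78
tcp_pos: [539.6, -159.7, 31.5]
orientation: [-0.681, 0.732, 0.0, -0.0]
contact_force: [0.2, 0.2, -0.9]
finger_gap: 41.0
grip_force: 53.1
```

Request:
{"op": "drive_tool", "data": {
  "grip_force": 20,
  "increments": [
    {"linear": [0, 0, 0.002], "delta_rot": [0, 0, 0]},
    {"linear": [0, 0, 0.002], "delta_rot": [0, 0, 0]},
    {"linear": [0, 0, 0.002], "delta_rot": [0, 0, 0]},
    {"linear": [0, 0, 0], "delta_rot": [0, 0, 0]},
    {"linear": [0, 0, 0], "delta_rot": [0, 0, 0]}
  ]
}}

```text
time: 19.2
tcp_pos: [539.9, -159.9, 25.8]
orientation: [-0.681, 0.732, -0.0, 0.0]
contact_force: [0.6, -0.0, -0.8]
finger_gap: 40.9
grip_force: 53.1
```

```bash
python3 -c "
from h import *
st()
im,d=shot('scene','10'); cv2.imwrite('pics/c8.png',cv2.resize(im[190:265,245:345],(480,360),interpolation=cv2.INTER_CUBIC))
"
```

```text
19.2 [ 539.9 -159.9   25.8] [-6.809e-01  7.324e-01 -1.000e-04  1.000e-04] F [ 0.6 -0.  -0.8] gap 40.9 gf 53.1
```

View pics/c8.png

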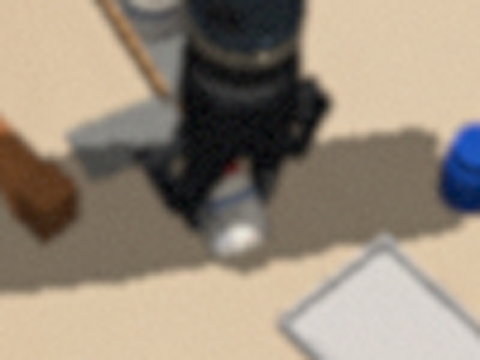

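```bash
python3 -c "
from h import *
im,d=load('scene','10');P=cloud('scene',d)
for v in range(222,244):
    u=int(245+(232+(v-222)*0.4)/4.8); print(v,u,P[v,u].round(0),im[v,u])
"
```

```text
222 293 [ 529. -177.  125.] [14 12 14]
223 293 [ 531. -176.  118.] [18 24 38]
224 293 [ 554. -147.   58.] [20 23 57]
225 293 [ 551. -151.   59.] [43 45 82]
226 293 [ 551. -152.   56.] [ 78  82 104]
227 293 [ 547. -158.   60.] [102 111 122]
228 293 [ 543. -163.   63.] [115 124 130]
229 293 [ 545. -161.   54.] [115 122 126]
230 294 [ 545. -167.   56.] [105  98  95]
231 294 [ 543. -169.   55.] [104  92  88]
232 294 [ 543. -170.   51.] [107 102 103]
233 294 [ 541. -174.   51.] [107 111 113]
234 294 [ 539. -176.   49.] [104 110 113]
235 294 [ 537. -180.   50.] [112 121 124]
236 294 [ 537. -179.   43.] [140 148 152]
237 294 [ 533. -185.   48.] [181 190 194]
238 294 [ 534. -185.   42.] [210 220 225]
239 294 [ 533. -186.   39.] [212 222 227]
240 294 [ 529. -191.   43.] [196 207 216]
241 294 [ 530. -191.   35.] [171 182 192]
242 295 [ 546. -177.   -3.] [125 139 147]
243 295 [ 541. -184.    4.] [ 99 115 126]
```

Request:
{"op": "drive_tool", "data": {
  "grip_force": 40,
  "increments": [
    {"linear": [0, 0, -0.03], "delta_rot": [0, 0, 0]},
    {"linear": [0, 0, -0.03], "delta_rot": [0, 0, 0]},
    {"linear": [0, 0, 0], "delta_rot": [0, -6.9, 0]},
    {"linear": [0, 0, 0], "delta_rot": [0, -6.9, 0]},
    {"linear": [0, 0, 0], "delta_rot": [0, -6.9, 0]},
    {"linear": [0, 0, 0], "delta_rot": [0, -6.9, 0]},
    {"linear": [0, 0, 0], "delta_rot": [0, -6.9, 0]},
    {"linear": [0, 0, 0], "delta_rot": [0, -6.9, 0]},
    {"linear": [0, 0, 0], "delta_rot": [0, -6.9, 0]},
    {"linear": [0, 0, 0], "delta_rot": [0, -6.9, 0]},
    {"linear": [0, 0, 0], "delta_rot": [0, 0, 0]},
    {"linear": [0, 0, 0], "delta_rot": [0, 0, 0]}
  ]
}}

```text
time: 20.25
tcp_pos: [538.3, -160.0, 80.9]
orientation: [-0.601, 0.65, 0.319, 0.339]
contact_force: [-0.1, 0.3, -0.6]
finger_gap: 41.0
grip_force: 53.1
```

```bash
python3 -c "
from h import *
go(540,-155,60)
im,d=shot('scene','11'); a=cv2.resize(im[180:255,245:345],(400,300),interpolation=cv2.INTER_CUBIC)
im,d=shot('top','11'); b=cv2.resize(im[140:215,270:370],(400,300),interpolation=cv2.INTER_CUBIC); cv2.imwrite('pics/c9.png',np.hstack([a,b]))
"
```

```text
20.25 [ 538.3 -160.    80.9] [-0.601   0.6501  0.3189  0.3385] F [-0.1  0.3 -0.6] gap 41.0 gf 53.1
shift [14.2 -1.5 16.1] yaw now 175.7 down [ 0.057  0.821 -0.567]
```

View pics/c9.png

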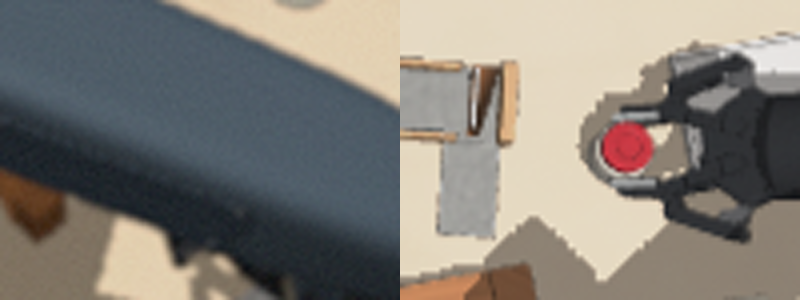

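Request:
{"op": "drive_tool", "data": {
  "increments": [
    {"linear": [0.0099, 0, 0.0068], "delta_rot": [0, 0, 0]},
    {"linear": [0.0099, 0, 0.0068], "delta_rot": [0, 0, 0]},
    {"linear": [0.0099, 0, 0.0068], "delta_rot": [0, 0, 0]},
    {"linear": [0.0025, 0, 0.0017], "delta_rot": [0, 0, 0]},
    {"linear": [0.0025, 0, 0.0017], "delta_rot": [0, 0, 0]},
    {"linear": [0, 0, 0], "delta_rot": [0, 0, 0]},
    {"linear": [0, 0, 0], "delta_rot": [0, 0, 0]}
  ]
}}

```text
time: 20.93
tcp_pos: [539.7, -159.9, 43.9]
orientation: [-0.603, 0.649, 0.316, 0.339]
contact_force: [-0.0, -0.4, -1.3]
finger_gap: 41.0
grip_force: 53.1
```

Request:
{"op": "drive_tool", "data": {
  "increments": [
    {"linear": [0.0016, 0, 0.0011], "delta_rot": [0, 0, 0]},
    {"linear": [0.0016, 0, 0.0011], "delta_rot": [0, 0, 0]},
    {"linear": [0, 0, 0], "delta_rot": [0, 0, 0]},
    {"linear": [0, 0, 0], "delta_rot": [0, 0, 0]}
  ]
}}

```text
time: 21.27
tcp_pos: [539.8, -160.2, 39.8]
orientation: [-0.603, 0.649, 0.315, 0.339]
contact_force: [-0.6, -1.2, -2.4]
finger_gap: 41.0
grip_force: 53.1
```

Request:
{"op": "drive_tool", "data": {
  "increments": [
    {"linear": [0.0016, 0, 0.0011], "delta_rot": [0, 0, 0]},
    {"linear": [0.0016, 0, 0.0011], "delta_rot": [0, 0, 0]},
    {"linear": [0.0008, 0, 0.0006], "delta_rot": [0, 0, 0]},
    {"linear": [0, 0, 0], "delta_rot": [0, 0, 0]},
    {"linear": [0, 0, 0], "delta_rot": [0, 0, 0]}
  ]
}}

```text
time: 21.68
tcp_pos: [539.7, -160.0, 34.8]
orientation: [-0.603, 0.649, 0.316, 0.339]
contact_force: [0.6, 0.7, -1.2]
finger_gap: 41.1
grip_force: 53.1
```

```bash
python3 -c "
from h import *
st()
im,d=shot('top','12');P=cloud('top',d)
for c,a,m in blobs(reds(im)):
    if c[0]>280: print('red',c,a,np.median(P[m],0).round(1)); A=np.c_[P[m][:,:2],np.ones(m.sum())]; print(np.linalg.lstsq(A,P[m][:,2],rcond=None)[0].round(3))
"
```

```text
21.68 [ 539.7 -160.    34.8] [-0.6033  0.6491  0.3156  0.3393] F [ 0.6  0.7 -1.2] gap 41.1 gf 53.1
red [323.1 178.6] 108 [ 536.7 -164.9   69.1]
[ 2.5000e-02 -2.5000e-02  5.1746e+01]
```

Request:
{"op": "drive_tool", "data": {
  "increments": [
    {"linear": [0.0025, 0, 0.0017], "delta_rot": [0, 0, 0]},
    {"linear": [0.0025, 0, 0.0017], "delta_rot": [0, 0, 0]},
    {"linear": [0.0016, 0, 0.0011], "delta_rot": [0, 0, 0]},
    {"linear": [0.0012, 0, 0.0009], "delta_rot": [0, 0, 0]},
    {"linear": [0, 0, 0], "delta_rot": [0, 0, 0]},
    {"linear": [0, 0, 0], "delta_rot": [0, 0, 0]}
  ]
}}

```text
time: 22.23
tcp_pos: [539.7, -160.0, 25.3]
orientation: [-0.603, 0.649, 0.316, 0.339]
contact_force: [0.4, -0.2, -1.6]
finger_gap: 40.9
grip_force: 53.1
```

Request:
{"op": "drive_tool", "data": {
  "gripper": 0.08,
  "increments": [
    {"linear": [0.0008, 0, 0.0006], "delta_rot": [0, 0, 0]},
    {"linear": [0, 0, 0], "delta_rot": [0, 0, 0]},
    {"linear": [0, 0, 0], "delta_rot": [0, 0, 0]},
    {"linear": [0, 0, 0], "delta_rot": [0, 0, 0]},
    {"linear": [0, 0, 0], "delta_rot": [0, 0, 0]},
    {"linear": [0, 0, 0], "delta_rot": [0, 0, 0]},
    {"linear": [0, 0, -0.02], "delta_rot": [0, 0, 0]},
    {"linear": [0, 0, -0.025], "delta_rot": [0, 0, 0]},
    {"linear": [-0.02, 0, -0.03], "delta_rot": [0, 0, 0]},
    {"linear": [-0.03, 0, -0.02], "delta_rot": [0, 0, 0]},
    {"linear": [-0.03, 0, -0.02], "delta_rot": [0, 0, 0]}
  ]
}}

```text
time: 23.15
tcp_pos: [535.8, -209.4, 156.5]
orientation: [-0.602, 0.65, 0.316, 0.34]
contact_force: [1.2, -0.3, 0.6]
finger_gap: 80.0
grip_force: 0.0
```

Request:
{"op": "drive_tool", "data": {
  "gripper": 0.085,
  "increments": [
    {"linear": [0, 0, 0], "delta_rot": [0, 6.9, 0]},
    {"linear": [0, 0, 0], "delta_rot": [0, 6.9, 0]},
    {"linear": [0, 0, 0], "delta_rot": [0, 6.9, 0]},
    {"linear": [0, 0, 0], "delta_rot": [0, 6.9, 0]},
    {"linear": [0, 0, 0], "delta_rot": [0, 6.9, 0]},
    {"linear": [0, 0, 0], "delta_rot": [0, 6.9, 0]},
    {"linear": [0, 0, 0], "delta_rot": [0, 6.9, 0]},
    {"linear": [0, 0, 0], "delta_rot": [0, 6.9, 0]},
    {"linear": [0, 0, 0], "delta_rot": [0, 0, 0]},
    {"linear": [0, 0, 0], "delta_rot": [0, 0, 0]}
  ]
}}

```text
time: 23.98
tcp_pos: [536.2, -206.7, 156.5]
orientation: [-0.682, 0.731, 0.0, 0.001]
contact_force: [0.0, 0.7, 0.5]
finger_gap: 84.9
grip_force: 0.0
```

```bash
python3 -c "
from h import *
for n in ['top','scene']:
    im,d=shot(n,'13');P=cloud(n,d)
    for c,a,m in blobs(reds(im)): print(n,'red',c,a,np.median(P[m],0).round(1))
    m=(P[...,2]>40)&(P[...,2]<48)&(P[...,0]<640)&(P[...,0]>550)&(P[...,1]<-20)&(P[...,1]>-80); print('plate?',m.sum(),P[m].mean(0).round(1))
go(539,-160,24,175.8)
"
```

```text
top red [269.   77.6] 231 [874.3  -9.5  32. ]
top red [219.7  94.5] 51 [780.5 139.5 135.4]
top red [223.6 103.5] 57 [769.9 127.7  90. ]
top red [248.1 160.2] 108 [598.8  61.6  64.8]
top red [262.1 161.5] 105 [592.8  18.9  65.3]
top red [323.1 179. ] 104 [ 537.3 -166.4   59.5]
plate? 47 [591.5 -68.1  42.7]
scene red [343.7 164. ] 129 [875.  -10.   33.8]
scene red [274.2 180.3] 123 [598.3  32.7  65.8]
scene red [247.1 225.1] 27 [432.8 -60.4  36.3]
scene red [293.4 230.3] 51 [ 540.4 -169.8   60.4]
plate? 2 [596.5 -61.4  46.8]
24.08 [ 536.  -208.9  155.6] [-6.808e-01  7.325e-01  7.000e-04  3.000e-04] F [-0.6  0.5  0.2] gap 84.7 gf 0.0
shift [-48.8   0.5 131.6] yaw now 175.8 down [-0.001  0.001 -1.   ] ('turn', np.float64(0.0))
```

Request:
{"op": "drive_tool", "data": {
  "increments": [
    {"linear": [-0.0215, 0.0003, 0], "delta_rot": [0, 0, 0]},
    {"linear": [-0.0215, 0.0003, 0], "delta_rot": [0, 0, 0]},
    {"linear": [0, 0, 0], "delta_rot": [0, 0, 0]},
    {"linear": [0, 0, 0.033], "delta_rot": [0, 0, 0]},
    {"linear": [0, 0, 0.035], "delta_rot": [0, 0, 0]},
    {"linear": [0, 0, 0.035], "delta_rot": [0, 0, 0]},
    {"linear": [0, 0, 0.03], "delta_rot": [0, 0, 0]},
    {"linear": [0, 0, 0], "delta_rot": [0, 0, 0]},
    {"linear": [0, 0, 0], "delta_rot": [0, 0, 0]}
  ]
}}

```text
time: 24.83
tcp_pos: [536.3, -166.3, 20.1]
orientation: [-0.68, 0.733, 0.003, -0.001]
contact_force: [-0.1, -0.8, 0.0]
finger_gap: 84.8
grip_force: 0.0
```

Request:
{"op": "drive_tool", "data": {
  "gripper": 0.03,
  "grip_force": 60,
  "increments": [
    {"linear": [0, 0, 0], "delta_rot": [0, 0, 0]},
    {"linear": [0, 0, 0], "delta_rot": [0, 0, 0]},
    {"linear": [0, 0, 0], "delta_rot": [0, 0, 0]},
    {"linear": [0, 0, 0], "delta_rot": [0, 0, 0]},
    {"linear": [0, 0, 0], "delta_rot": [0, 0, 0]},
    {"linear": [0, 0, 0], "delta_rot": [0, 0, 0]},
    {"linear": [0, 0, 0], "delta_rot": [0, 0, 0]},
    {"linear": [0, 0, -0.025], "delta_rot": [0, 0, 0]},
    {"linear": [0, 0, -0.035], "delta_rot": [0, 0, 0]},
    {"linear": [0, 0, -0.03], "delta_rot": [0, 0, 0]},
    {"linear": [0, 0, 0], "delta_rot": [0, 0, 0]},
    {"linear": [0, 0, 0], "delta_rot": [0, 0, 0]}
  ]
}}

```text
time: 25.83
tcp_pos: [541.1, -166.6, 116.5]
orientation: [-0.681, 0.732, -0.003, 0.001]
contact_force: [0.3, -0.3, -1.6]
finger_gap: 40.2
grip_force: 61.1
```

```bash
python3 -c "
from h import *
go(591.5,-32,30,175.8)
"
```

```text
25.83 [ 541.1 -166.6  116.5] [-0.681   0.7323 -0.0033  0.0015] F [ 0.3 -0.3 -1.6] gap 40.2 gf 61.1
shift [-138.1  -39.9   86.5] yaw now 175.8 down [ 0.007 -0.003 -1.   ] ('turn', np.float64(0.0))
```

Request:
{"op": "drive_tool", "data": {
  "increments": [
    {"linear": [-0.0276, -0.0086, 0], "delta_rot": [0, 0, 0]},
    {"linear": [-0.0276, -0.0086, 0], "delta_rot": [0, 0, 0]},
    {"linear": [-0.0276, -0.0086, 0], "delta_rot": [0, 0, 0]},
    {"linear": [-0.0276, -0.0086, 0], "delta_rot": [0, 0, 0]},
    {"linear": [-0.0276, -0.0086, 0], "delta_rot": [0, 0, 0]},
    {"linear": [0, 0, 0], "delta_rot": [0, 0, 0]},
    {"linear": [0, 0, 0], "delta_rot": [0, 0, 0]},
    {"linear": [0, 0, 0], "delta_rot": [0, 0, 0]},
    {"linear": [0, 0, 0], "delta_rot": [0, 0, 0]}
  ]
}}

```text
time: 26.58
tcp_pos: [590.8, -32.0, 111.8]
orientation: [-0.681, 0.733, 0.001, -0.001]
contact_force: [0.9, -0.2, -1.6]
finger_gap: 40.5
grip_force: 61.1
```

```bash
python3 -c "
from h import *
go(591.5,-32,30,175.8)
im,d=shot('scene','14');P=cloud('scene',d); b,g,r=[im[...,i].astype(int) for i in range(3)]
m=(r>60)&(g<45)&(b<55)&(P[...,2]>50)&(P[...,2]<200)&(P[...,0]<680)
for c,a,mm in blobs(m,8):
    z=np.percentile(P[mm][:,2],70); print(c,a,z, on('scene',[c],z).round(1))
"
```

```text
26.58 [590.8 -32.  111.8] [-6.805e-01  7.327e-01  6.000e-04 -8.000e-04] F [ 0.9 -0.2 -1.6] gap 40.5 gf 61.1
shift [-0.  -0.8 81.8] yaw now 175.8 down [-0.002 -0.    -1.   ] ('turn', np.float64(-0.0))
[274.5 173.9] 13 176.58844654267787 [[560.1 -22.  176.6]]
[285.4 179.7] 63 146.69045180290712 [[591.4 -39.4 146.7]]
[274.6 185.3] 17 127.12336459428286 [[558.2 -27.5 127.1]]
```

Request:
{"op": "drive_tool", "data": {
  "increments": [
    {"linear": [-0.001, -0.0005, 0.025], "delta_rot": [0, 0, 0]},
    {"linear": [0, 0, 0.02], "delta_rot": [0, 0, 0]},
    {"linear": [0, 0, 0.01], "delta_rot": [0, 0, 0]},
    {"linear": [0, 0, 0.005], "delta_rot": [0, 0, 0]},
    {"linear": [0, 0, 0], "delta_rot": [0, 0, 0]},
    {"linear": [0, 0, 0], "delta_rot": [0, 0, 0]}
  ]
}}

```text
time: 27.13
tcp_pos: [592.4, -30.8, 53.3]
orientation: [-0.681, 0.733, -0.0, 0.0]
contact_force: [0.3, 1.3, -1.3]
finger_gap: 40.7
grip_force: 61.1
```

Request:
{"op": "drive_tool", "data": {
  "increments": [
    {"linear": [0, 0, 0.005], "delta_rot": [0, 0, 0]},
    {"linear": [0, 0, 0.005], "delta_rot": [0, 0, 0]},
    {"linear": [0, 0, 0], "delta_rot": [0, 0, 0]},
    {"linear": [0, 0, 0], "delta_rot": [0, 0, 0]}
  ]
}}

```text
time: 27.47
tcp_pos: [592.1, -30.2, 42.7]
orientation: [-0.681, 0.732, 0.0, -0.0]
contact_force: [0.3, -1.2, -1.0]
finger_gap: 40.3
grip_force: 61.1
```

Request:
{"op": "drive_tool", "data": {
  "increments": [
    {"linear": [0, 0, 0.004], "delta_rot": [0, 0, 0]},
    {"linear": [0, 0, 0.004], "delta_rot": [0, 0, 0]},
    {"linear": [0, 0, 0.003], "delta_rot": [0, 0, 0]},
    {"linear": [0, 0, 0], "delta_rot": [0, 0, 0]},
    {"linear": [0, 0, 0], "delta_rot": [0, 0, 0]}
  ]
}}

```text
time: 27.88
tcp_pos: [592.4, -30.2, 32.2]
orientation: [-0.681, 0.732, -0.0, 0.0]
contact_force: [-0.6, 0.3, 1.2]
finger_gap: 40.2
grip_force: 61.4
```

Request:
{"op": "drive_tool", "data": {
  "gripper": 0.075,
  "increments": [
    {"linear": [0, 0, 0.001], "delta_rot": [0, 0, 0]},
    {"linear": [0, 0, 0], "delta_rot": [0, 0, 0]},
    {"linear": [0, 0, 0], "delta_rot": [0, 0, 0]},
    {"linear": [0, 0, 0], "delta_rot": [0, 0, 0]},
    {"linear": [0, 0, 0], "delta_rot": [0, 0, 0]},
    {"linear": [0, 0, 0], "delta_rot": [0, 0, 0]},
    {"linear": [0, 0, -0.02], "delta_rot": [0, 0, 0]},
    {"linear": [0, 0, -0.03], "delta_rot": [0, 0, 0]},
    {"linear": [0, 0, -0.035], "delta_rot": [0, 0, 0]},
    {"linear": [0, 0, -0.035], "delta_rot": [0, 0, 0]}
  ]
}}

```text
time: 28.72
tcp_pos: [591.4, -30.2, 151.1]
orientation: [-0.681, 0.732, 0.001, -0.001]
contact_force: [0.2, -0.1, 0.0]
finger_gap: 75.2
grip_force: 0.0
```

Request:
{"op": "drive_tool", "data": {
  "gripper": 0.085,
  "increments": [
    {"linear": [-0.0183, 0.0245, 0], "delta_rot": [0, 0, 0]},
    {"linear": [-0.0183, 0.0245, 0], "delta_rot": [0, 0, 0]},
    {"linear": [-0.0183, 0.0245, 0], "delta_rot": [0, 0, 0]},
    {"linear": [-0.0183, 0.0245, 0], "delta_rot": [0, 0, 0]},
    {"linear": [-0.0183, 0.0245, 0], "delta_rot": [0, 0, 0]},
    {"linear": [-0.0183, 0.0245, 0], "delta_rot": [0, 0, 0]},
    {"linear": [-0.0183, 0.0245, 0], "delta_rot": [0, 0, 0]},
    {"linear": [0, 0, 0], "delta_rot": [0, 0, 0]},
    {"linear": [0, 0, 0], "delta_rot": [0, 0, 0]}
  ]
}}

```text
time: 29.47
tcp_pos: [429.9, 110.7, 151.1]
orientation: [-0.682, 0.732, -0.0, 0.0]
contact_force: [-0.4, -0.1, -0.8]
finger_gap: 84.9
grip_force: 0.0
```

```bash
python3 -c "
from h import *
st()
for n in ['top','scene']:
    im,d=shot(n,'15');P=cloud(n,d)
    for c,a,m in blobs(reds(im)): print(n,'red',c,a,np.median(P[m],0).round(1))
    x,y,z=np.moveaxis(P,-1,0)
    m=(z>41)&(z<52)&(x>395)&(x<475)&(y<-40)&(y>-150); q=P[m]; print('head',m.sum(),q.mean(0).round(1),cv2.minAreaRect(q[:,:2].astype(np.float32)))
im,_=load('top','15'); cv2.imwrite('pics/c10.png',cv2.resize(im[145:230,235:345],(770,595),interpolation=cv2.INTER_CUBIC))
"
```

```text
29.47 [429.9 110.7 151.1] [-6.818e-01  7.316e-01 -4.000e-04  3.000e-04] F [-0.4 -0.1 -0.8] gap 84.9 gf 0.0
top red [269.3  77.4] 238 [874.9  -9.7  32. ]
top red [220.6  96.2] 17 [776.6 136.8 135.8]
top red [222.6 104.8] 134 [766.1 134.5  90.5]
top red [248.1 159.9] 97 [599.2  61.6  65.2]
top red [261.9 161.6] 108 [592.6  19.   65. ]
top red [278.  162.4] 109 [590.7 -29.5  65. ]
head 108 [440.5 -88.2  44.5] ((440.3271179199219, -87.90090942382812), (34.242740631103516, 31.625301361083984), 7.5180792808532715)
scene red [344.5 164.3] 133 [876.6 -12.4  34. ]
scene red [276.3 183.9] 74 [595.3  17.4  66. ]
scene red [283.3 194. ] 68 [590.9 -33.8  66. ]
head 89 [442.1 -87.8  45.2] ((441.71099853515625, -80.29823303222656), (33.771244049072266, 46.871395111083984), 6.545690059661865)
```

View pics/c10.png

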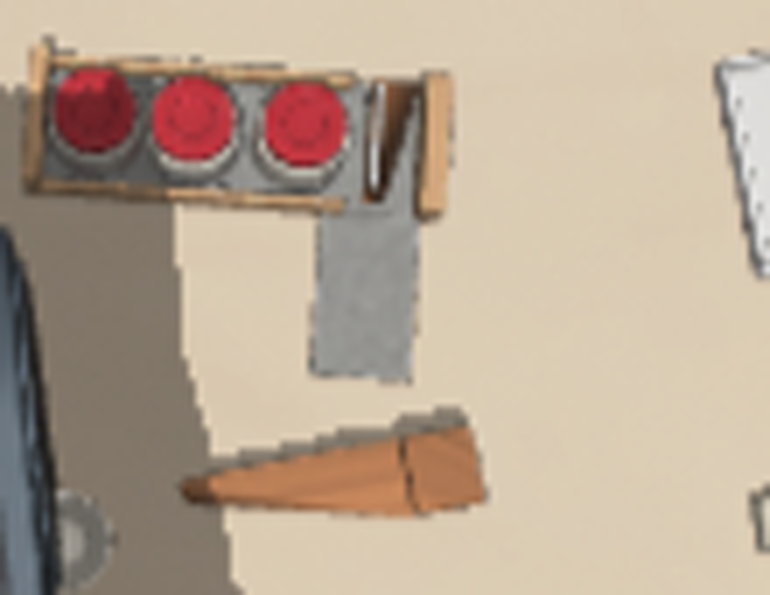

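Request:
{"op": "drive_tool", "data": {
  "increments": [
    {"linear": [0, 0, 0], "delta_rot": [0, 0, -6.6]},
    {"linear": [0, 0, 0], "delta_rot": [0, 0, -6.6]},
    {"linear": [0.033, 0.0033, 0], "delta_rot": [0, 0, 0]},
    {"linear": [0.033, 0.0033, 0], "delta_rot": [0, 0, 0]},
    {"linear": [0.033, 0.0033, 0], "delta_rot": [0, 0, 0]},
    {"linear": [0.033, 0.0033, 0], "delta_rot": [0, 0, 0]},
    {"linear": [0.033, 0.0033, 0], "delta_rot": [0, 0, 0]},
    {"linear": [0.033, 0.0033, 0], "delta_rot": [0, 0, 0]},
    {"linear": [0, 0, 0.03], "delta_rot": [0, 0, 0]},
    {"linear": [0, 0, 0.03], "delta_rot": [0, 0, 0]},
    {"linear": [0, 0, 0], "delta_rot": [0, 0, 0]},
    {"linear": [0, 0, 0], "delta_rot": [0, 0, 0]}
  ]
}}

```text
time: 30.57
tcp_pos: [440.3, -89.1, 88.9]
orientation: [0.76, -0.65, -0.003, 0.001]
contact_force: [0.7, 0.5, -0.6]
finger_gap: 85.3
grip_force: 0.0
```

Request:
{"op": "drive_tool", "data": {
  "increments": [
    {"linear": [0, 0, 0], "delta_rot": [0, 0, 0]},
    {"linear": [0, 0, 0], "delta_rot": [0, 0, 0]},
    {"linear": [0, 0, 0], "delta_rot": [0, 0, 0]}
  ]
}}

```text
time: 30.82
tcp_pos: [443.9, -89.1, 93.2]
orientation: [0.761, -0.649, 0.002, -0.001]
contact_force: [-0.6, 0.6, -0.7]
finger_gap: 85.0
grip_force: 0.0
```

```bash
python3 -c "
from h import *
go(441.5,-88.3,13,189)
"
```

```text
30.82 [443.9 -89.1  93.2] [ 0.7607 -0.6491  0.0021 -0.0008] F [-0.6  0.6 -0.7] gap 85.0 gf 0.0
shift [-1.4  2.6 80.2] yaw now -170.9 down [ 0.004 -0.002 -1.   ] ('turn', np.float64(0.1))
```

Request:
{"op": "drive_tool", "data": {
  "increments": [
    {"linear": [-0.001, 0.0015, 0.025], "delta_rot": [0, 0, 0]},
    {"linear": [0, 0, 0.03], "delta_rot": [0, 0, 0]},
    {"linear": [0, 0, 0.02], "delta_rot": [0, 0, 0]},
    {"linear": [0, 0, 0.005], "delta_rot": [0, 0, 0]},
    {"linear": [0, 0, 0], "delta_rot": [0, 0, 0]},
    {"linear": [0, 0, 0], "delta_rot": [0, 0, 0]}
  ]
}}

```text
time: 31.32
tcp_pos: [441.5, -88.1, 12.3]
orientation: [0.761, -0.649, 0.001, -0.0]
contact_force: [1.0, -0.5, 1.0]
finger_gap: 84.6
grip_force: 0.0
```

Request:
{"op": "drive_tool", "data": {
  "gripper": 0.02,
  "grip_force": 80,
  "increments": [
    {"linear": [0, 0, 0], "delta_rot": [0, 0, 0]},
    {"linear": [0, 0, 0], "delta_rot": [0, 0, 0]},
    {"linear": [0, 0, 0], "delta_rot": [0, 0, 0]},
    {"linear": [0, 0, 0], "delta_rot": [0, 0, 0]},
    {"linear": [0, 0, 0], "delta_rot": [0, 0, 0]},
    {"linear": [0, 0, 0], "delta_rot": [0, 0, 0]},
    {"linear": [0, 0, 0], "delta_rot": [0, 0, 0]},
    {"linear": [0, 0, 0], "delta_rot": [0, 0, 0]},
    {"linear": [0, 0, 0], "delta_rot": [0, 0, 0]}
  ]
}}

```text
time: 32.07
tcp_pos: [441.6, -88.4, 12.0]
orientation: [0.761, -0.649, 0.001, -0.0]
contact_force: [0.4, -0.6, 5.9]
finger_gap: 33.7
grip_force: 80.3
```

```bash
python3 -c "
from h import *
go(441.5,-88.3,13,189)
"
```

```text
32.07 [441.6 -88.4  12. ] [ 7.605e-01 -6.493e-01  1.200e-03 -4.000e-04] F [ 0.4 -0.6  5.9] gap 33.7 gf 80.3
shift [-0.2  0.  -1. ] yaw now -171.0 down [ 0.002 -0.001 -1.   ] ('turn', np.float64(0.0))
```

Request:
{"op": "drive_tool", "data": {
  "increments": [
    {"linear": [0, 0, -0.025], "delta_rot": [0, 0, 0]},
    {"linear": [0, 0, -0.03], "delta_rot": [0, 0, 0]},
    {"linear": [0, 0, -0.03], "delta_rot": [0, 0, 6.88]},
    {"linear": [0, 0, 0], "delta_rot": [0, 0, 6.88]},
    {"linear": [0, 0, 0], "delta_rot": [0, 0, 6.88]},
    {"linear": [0, 0, 0], "delta_rot": [0, 0, 6.88]},
    {"linear": [0, 0, 0], "delta_rot": [0, 0, 6.88]},
    {"linear": [0, 0, 0], "delta_rot": [0, 0, 6.88]},
    {"linear": [0, 0, 0], "delta_rot": [0, 0, 6.88]},
    {"linear": [0, 0, 0], "delta_rot": [0, 0, 6.88]},
    {"linear": [0, 0, 0], "delta_rot": [0, 0, 6.88]},
    {"linear": [0, 0, 0], "delta_rot": [0, 0, 6.88]}
  ]
}}

```text
time: 33.07
tcp_pos: [439.4, -87.6, 94.6]
orientation: [-0.258, 0.966, 0.001, -0.001]
contact_force: [-0.1, 0.1, -0.8]
finger_gap: 34.1
grip_force: 79.8
```

Request:
{"op": "drive_tool", "data": {
  "increments": [
    {"linear": [0, 0, 0], "delta_rot": [0, 0, 6.88]},
    {"linear": [0, 0, 0], "delta_rot": [0, 0, 6.88]},
    {"linear": [0, 0, 0], "delta_rot": [0, 0, 6.88]},
    {"linear": [0, 0, 0], "delta_rot": [0, 0, 6.88]},
    {"linear": [0, 0, 0], "delta_rot": [0, 0, 6.88]},
    {"linear": [0, 0, 0], "delta_rot": [0, 0, 0]},
    {"linear": [0, 0, 0], "delta_rot": [0, 0, 0]},
    {"linear": [0, 0, 0], "delta_rot": [0, 0, 0]}
  ]
}}

```text
time: 33.73
tcp_pos: [439.9, -87.8, 95.2]
orientation: [0.035, 0.999, 0.0, -0.001]
contact_force: [-0.5, 0.4, -1.1]
finger_gap: 34.1
grip_force: 79.7
```

Run:
```python
from h import *
im,d=load('top','15'); P=cloud('top',d)+[2.3,-.2,0]
th=np.radians(-4.2);c,s=np.cos(th),np.sin(th)
def car(p): q=np.atleast_2d(p)[:,:2]-[594.3,-.7]; return (q@np.array([[c,-s],[s,c]])).round(1)
for z,p in [(40,(425,72)),(40,(419,213)),(40,(450,75)),(40,(440,217)),(6,(312,375)),(6,(408,382)),(44,(45,48)),(44,(36,190))]:
    print(z,p,car(on('top',[crop(p,7,(235,145))],z)+[2.3,-.2,0]))
q=P.reshape(-1,3); k=car(q); 
m=(abs(k[:,0])<25)&(k[:,1]<-78)&(k[:,1]>-110)&(q[:,2]>34)&(q[:,2]<46); print('endblock y',np.percentile(k[m,1],[3,50,97]),m.sum(),"expect -97..-85")
m=(abs(k[:,0])<40)&(k[:,1]<110)&(k[:,1]>75)&(q[:,2]>38)&(q[:,2]<50); print('plain end y',np.percentile(k[m,1],[3,50,97]),m.sum(),"expect 84.5..92.5")
m=(abs(k[:,1]+91)<4)&(q[:,2]>34)&(q[:,2]<46);print('endblock x',np.percentile(k[m,0],[2,98]),"expect +-31")
ang=np.degrees(th)
T=np.array([594.3,-.7])+np.array([[c,-s],[s,c]])@[-105-44,-65.5]
print(T); go(T[0],T[1],60,85.8)
```

```text
40 (425, 72) [[ 31.6 -83.4]]
40 (419, 213) [[-32.1 -83.5]]
40 (450, 75) [[ 30.9 -94.7]]
40 (440, 217) [[-33.3 -92.9]]
6 (312, 375) [[-103.9  -41.6]]
6 (408, 382) [[-104.7  -85.3]]
44 (45, 48) [[32.2 86.5]]
44 (36, 190) [[-31.8  86.6]]
endblock y [-95.728 -89.6   -83.34 ] 63 expect -97..-85
plain end y [80.087 88.9   93.123] 60 expect 84.5..92.5
endblock x [-552.332  493.556] expect +-31
[440.90304098 -55.11160689]
33.73 [439.9 -87.8  95.2] [ 3.520e-02  9.994e-01  2.000e-04 -6.000e-04] F [-0.5  0.4 -1.1] gap 34.1 gf 79.7
shift [ 1.3 32.7 35.2] yaw now 86.0 down [-0.001  0.    -1.   ] ('turn', np.float64(0.2))
```

Request:
{"op": "drive_tool", "data": {
  "increments": [
    {"linear": [0.001, 0.017, 0], "delta_rot": [0, 0, 0.2]},
    {"linear": [0, 0.0168, 0], "delta_rot": [0, 0, 0]},
    {"linear": [0, 0, 0.03], "delta_rot": [0, 0, 0]},
    {"linear": [0, 0, 0.03], "delta_rot": [0, 0, 0]},
    {"linear": [0, 0, 0.008], "delta_rot": [0, 0, 0]},
    {"linear": [0, 0, 0], "delta_rot": [0, 0, 0]},
    {"linear": [0, 0, 0], "delta_rot": [0, 0, 0]},
    {"linear": [0, 0, 0], "delta_rot": [0, 0, 0]}
  ]
}}

```text
time: 34.4
tcp_pos: [443.2, -54.7, 29.5]
orientation: [0.038, 0.999, -0.0, 0.001]
contact_force: [-0.2, -0.5, -2.0]
finger_gap: 34.0
grip_force: 79.8
```

Run:
```python
from h import *
go(441,-54,19,85.8)
im,d=shot('scene','16'); cv2.imwrite('pics/c11.png',cv2.resize(im[168:243,222:322],(800,600),interpolation=cv2.INTER_CUBIC))
```

```text
34.4 [443.2 -54.7  29.5] [ 3.810e-02  9.993e-01 -3.000e-04  1.300e-03] F [-0.2 -0.5 -2. ] gap 34.0 gf 79.8
shift [ 2.3  0.6 10.5] yaw now 85.6 down [ 0.003 -0.001 -1.   ] ('turn', np.float64(-0.2))
```

View pics/c11.png

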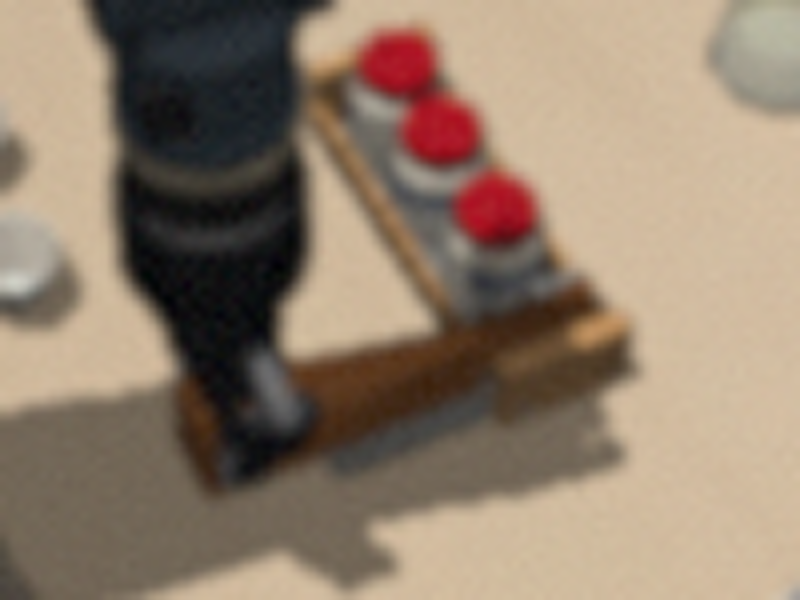

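Request:
{"op": "drive_tool", "data": {
  "increments": [
    {"linear": [0, 0, 0.004], "delta_rot": [0, 0, 0]},
    {"linear": [0, 0, 0.003], "delta_rot": [0, 0, 0]},
    {"linear": [0, 0, 0.003], "delta_rot": [0, 0, 0]},
    {"linear": [0, 0, 0], "delta_rot": [0, 0, 0]},
    {"linear": [0, 0, 0], "delta_rot": [0, 0, 0]}
  ]
}}

```text
time: 34.87
tcp_pos: [442.2, -54.3, 18.0]
orientation: [0.038, 0.999, -0.0, 0.0]
contact_force: [1.4, 0.3, 0.5]
finger_gap: 34.0
grip_force: 79.9
```

Request:
{"op": "drive_tool", "data": {
  "increments": [
    {"linear": [-0.005, 0, 0], "delta_rot": [0, 0, 0]},
    {"linear": [-0.005, 0, 0], "delta_rot": [0, 0, 0]},
    {"linear": [-0.004, 0, 0], "delta_rot": [0, 0, 0]},
    {"linear": [0, 0, 0], "delta_rot": [0, 0, 0]},
    {"linear": [0, 0, 0], "delta_rot": [0, 0, 0]}
  ]
}}

```text
time: 35.28
tcp_pos: [456.7, -55.4, 18.0]
orientation: [0.038, 0.999, -0.0, 0.0]
contact_force: [0.0, -0.4, 0.5]
finger_gap: 33.9
grip_force: 79.9
```

Down on the tongue and clear. Slide in further.

Request:
{"op": "drive_tool", "data": {
  "increments": [
    {"linear": [-0.005, 0, 0], "delta_rot": [0, 0, 0]},
    {"linear": [-0.005, 0, 0], "delta_rot": [0, 0, 0]},
    {"linear": [-0.005, 0, 0], "delta_rot": [0, 0, 0]},
    {"linear": [-0.005, 0, 0], "delta_rot": [0, 0, 0]},
    {"linear": [0, 0, 0], "delta_rot": [0, 0, 0]},
    {"linear": [0, 0, 0], "delta_rot": [0, 0, 0]}
  ]
}}

```text
time: 35.78
tcp_pos: [477.1, -57.4, 18.0]
orientation: [0.038, 0.999, -0.001, 0.001]
contact_force: [0.8, -2.7, 1.8]
finger_gap: 33.8
grip_force: 80.2
```

Request:
{"op": "drive_tool", "data": {
  "increments": [
    {"linear": [-0.005, 0, 0], "delta_rot": [0, 0, 0]},
    {"linear": [-0.005, 0, 0], "delta_rot": [0, 0, 0]},
    {"linear": [-0.005, 0, 0], "delta_rot": [0, 0, 0]},
    {"linear": [-0.005, 0, 0], "delta_rot": [0, 0, 0]},
    {"linear": [0, 0, 0], "delta_rot": [0, 0, 0]},
    {"linear": [0, 0, 0], "delta_rot": [0, 0, 0]}
  ]
}}

```text
time: 36.28
tcp_pos: [496.3, -58.6, 18.0]
orientation: [0.038, 0.999, -0.0, 0.001]
contact_force: [0.2, -2.1, 3.5]
finger_gap: 33.9
grip_force: 80.4
```

Request:
{"op": "drive_tool", "data": {
  "increments": [
    {"linear": [-0.004, 0, 0], "delta_rot": [0, 0, 0]},
    {"linear": [-0.004, 0, 0], "delta_rot": [0, 0, 0]},
    {"linear": [-0.004, 0, 0], "delta_rot": [0, 0, 0]},
    {"linear": [-0.004, 0, 0], "delta_rot": [0, 0, 0]},
    {"linear": [-0.004, 0, 0], "delta_rot": [0, 0, 0]},
    {"linear": [0, 0, 0], "delta_rot": [0, 0, 0]},
    {"linear": [0, 0, 0], "delta_rot": [0, 0, 0]}
  ]
}}

```text
time: 36.87
tcp_pos: [515.4, -60.1, 18.0]
orientation: [0.038, 0.999, -0.0, -0.0]
contact_force: [-2.2, -1.5, 4.4]
finger_gap: 34.2
grip_force: 80.6
```

Request:
{"op": "drive_tool", "data": {
  "increments": [
    {"linear": [-0.003, 0, 0], "delta_rot": [0, 0, 0]},
    {"linear": [-0.003, 0, 0], "delta_rot": [0, 0, 0]},
    {"linear": [-0.003, 0, 0], "delta_rot": [0, 0, 0]},
    {"linear": [0, 0, 0], "delta_rot": [0, 0, 0]},
    {"linear": [0, 0, 0], "delta_rot": [0, 0, 0]}
  ]
}}

```text
time: 37.28
tcp_pos: [524.1, -60.8, 18.0]
orientation: [0.038, 0.999, -0.0, -0.0]
contact_force: [-3.9, -2.8, 5.5]
finger_gap: 34.2
grip_force: 80.7
```

Request:
{"op": "drive_tool", "data": {
  "increments": [
    {"linear": [-0.003, 0, 0], "delta_rot": [0, 0, 0]},
    {"linear": [-0.003, 0, 0], "delta_rot": [0, 0, 0]},
    {"linear": [-0.003, 0, 0], "delta_rot": [0, 0, 0]},
    {"linear": [0, 0, 0], "delta_rot": [0, 0, 0]},
    {"linear": [0, 0, 0], "delta_rot": [0, 0, 0]}
  ]
}}

```text
time: 37.7
tcp_pos: [532.2, -62.0, 18.0]
orientation: [0.039, 0.999, -0.001, -0.001]
contact_force: [-5.7, -3.1, 8.1]
finger_gap: 33.8
grip_force: 80.9
```

Request:
{"op": "drive_tool", "data": {
  "increments": [
    {"linear": [-0.002, 0, 0], "delta_rot": [0, 0, 0]},
    {"linear": [-0.002, 0, 0], "delta_rot": [0, 0, 0]},
    {"linear": [0, 0, 0], "delta_rot": [0, 0, 0]},
    {"linear": [0, 0, 0], "delta_rot": [0, 0, 0]}
  ]
}}

```text
time: 38.03
tcp_pos: [532.8, -62.0, 18.1]
orientation: [0.039, 0.999, -0.001, -0.005]
contact_force: [-14.9, -2.2, 14.4]
finger_gap: 33.8
grip_force: 81.6
```

Request:
{"op": "drive_tool", "data": {
  "increments": [
    {"linear": [-0.002, 0, 0], "delta_rot": [0, 0, 0]},
    {"linear": [-0.002, 0, 0], "delta_rot": [0, 0, 0]},
    {"linear": [0, 0, 0], "delta_rot": [0, 0, 0]},
    {"linear": [0, 0, 0], "delta_rot": [0, 0, 0]},
    {"linear": [0, 0, 0], "delta_rot": [0, 0, 0]}
  ]
}}

```text
time: 38.45
tcp_pos: [533.7, -62.0, 18.0]
orientation: [0.038, 0.999, -0.001, -0.008]
contact_force: [-20.8, -3.5, 19.4]
finger_gap: 34.2
grip_force: 82.5
```

Run:
```python
from h import *
st()
for n in ['scene']:
    im,d=shot(n,'17'); P=cloud(n,d)
    for c,a,m in blobs(reds(im)): print(n,'red',c,a,np.median(P[m],0).round(1))
```

```text
38.45 [533.7 -62.   18. ] [ 0.0384  0.9992 -0.001  -0.008 ] F [-20.8  -3.5  19.4] gap 34.2 gf 82.5
scene red [302.7 141.7] 40 [774.8 119.5  90.1]
scene red [344.3 164.3] 135 [875.5 -12.4  33.5]
```

Request:
{"op": "drive_tool", "data": {
  "gripper": 0.055,
  "increments": [
    {"linear": [0, 0, 0], "delta_rot": [0, 0, 0]},
    {"linear": [0, 0, 0], "delta_rot": [0, 0, 0]},
    {"linear": [0, 0, 0], "delta_rot": [0, 0, 0]},
    {"linear": [0, 0, 0], "delta_rot": [0, 0, 0]},
    {"linear": [0, 0, 0], "delta_rot": [0, 0, 0]},
    {"linear": [0, 0, -0.015], "delta_rot": [0, 0, 0]},
    {"linear": [0, 0, -0.025], "delta_rot": [0, 0, 0]},
    {"linear": [0, 0, -0.035], "delta_rot": [0, 0, 0]},
    {"linear": [0, 0, -0.035], "delta_rot": [0, 0, 0]}
  ]
}}

```text
time: 39.25
tcp_pos: [540.7, -61.3, 127.5]
orientation: [0.038, 0.999, 0.0, -0.001]
contact_force: [1.7, -0.2, -0.7]
finger_gap: 55.2
grip_force: 0.0
```

Request:
{"op": "drive_tool", "data": {
  "gripper": 0.07,
  "increments": [
    {"linear": [0.0175, 0.0301, 0], "delta_rot": [0, 0, 0]},
    {"linear": [0.0175, 0.0301, 0], "delta_rot": [0, 0, 0]},
    {"linear": [0.0175, 0.0301, 0], "delta_rot": [0, 0, 0]},
    {"linear": [0.0175, 0.0301, 0], "delta_rot": [0, 0, 0]},
    {"linear": [0.0175, 0.0301, 0], "delta_rot": [0, 0, 0]},
    {"linear": [0.0175, 0.0301, 0], "delta_rot": [0, 0, 0]},
    {"linear": [0.0175, 0.0301, 0], "delta_rot": [0, 0, 0]},
    {"linear": [0, 0, 0], "delta_rot": [0, 0, 0]},
    {"linear": [0, 0, 0], "delta_rot": [0, 0, 0]},
    {"linear": [0, 0, 0], "delta_rot": [0, 0, 0]}
  ]
}}

```text
time: 40.08
tcp_pos: [435.8, 157.7, 127.8]
orientation: [0.038, 0.999, -0.0, 0.0]
contact_force: [-0.4, -0.4, 0.4]
finger_gap: 69.7
grip_force: 0.0
```

Run:
```python
from h import *
go(427.5,157,8,85.8)
th=np.radians(-4.2);c,s=np.cos(th),np.sin(th)
def car(p): q=np.atleast_2d(p)[:,:2]-[594.3,.3]; return (q@np.array([[c,-s],[s,c]])).round(1)
im,d=shot('top','18'); P=cloud('top',d)+[2.3,-.2,0]
for cc,a,m in blobs(reds(im)):
    q=np.median(P[m],0)
    if q[0]<640: print('jar',cc,q.round(1),car(q))
x,y,z=np.moveaxis(P,-1,0); m=(z>46)&(z<56)&(x>480)&(x<570)&(y>-110)&(y<-30); print('head',m.sum(),P[m].mean(0),car(P[m].mean(0)),cv2.minAreaRect(P[m][:,:2].astype(np.float32)))
for cx,cy in [(428,157),(412,80)]:
    m=(z>20)&(z<45)&(np.hypot(x-cx,y-cy)<35); print('cruc',m.sum(),P[m].mean(0).round(1) if m.sum() else '')
m=(z>15)&(z<30)&(abs(x-417)<50)&(abs(y+262)<60); print('rub',m.sum(),cv2.minAreaRect(P[m][:,:2].astype(np.float32)),P[m].mean(0))
cv2.imwrite('pics/c12.png',cv2.resize(im[145:245,235:420],(740,400),interpolation=cv2.INTER_CUBIC))
```

```text
40.08 [435.8 157.7 127.8] [ 3.770e-02  9.993e-01 -1.000e-04  3.000e-04] F [-0.4 -0.4  0.4] gap 69.7 gf 0.0
shift [  8.3  -1.3 119.8] yaw now 85.7 down [ 0.001 -0.    -1.   ] ('turn', np.float64(-0.1))
jar [248.1 160.2] [601.   61.5  65.3] [[ 2.2 61.5]]
jar [261.8 161.5] [595.9  19.   65.3] [[ 0.2 18.7]]
jar [275.9 162.6] [591.4 -23.7  64.8] [[ -1.1 -24.1]]
head 109 [534.8673953  -62.85786072  50.13044289] [[-54.6 -67.3]] ((534.9668579101562, -61.93336486816406), (34.131900787353516, 28.35161781311035), 88.84439849853516)
cruc 11 [414.  144.1  30.6]
cruc 76 [414.7  79.1  28.3]
rub 161 ((419.3207702636719, -263.3401794433594), (25.483503341674805, 62.50511169433594), 5.908987522125244) [ 419.12582406 -262.76989387   21.2792873 ]
```

View pics/c12.png

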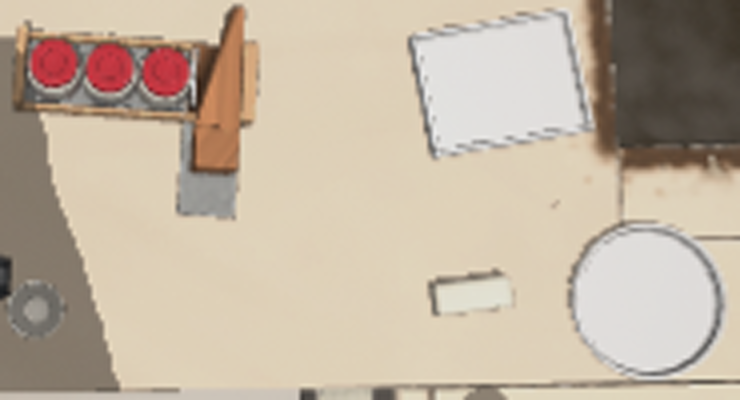

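Request:
{"op": "drive_tool", "data": {
  "increments": [
    {"linear": [0.0069, -0.002, 0.03], "delta_rot": [0, 0, 0]},
    {"linear": [0, 0, 0.035], "delta_rot": [0, 0, 0]},
    {"linear": [0, 0, 0.035], "delta_rot": [0, 0, 0]},
    {"linear": [0, 0, 0.018], "delta_rot": [0, 0, 0]},
    {"linear": [0, 0, 0], "delta_rot": [0, 0, 0]},
    {"linear": [0, 0, 0], "delta_rot": [0, 0, 0]}
  ]
}}

```text
time: 40.63
tcp_pos: [427.8, 154.9, 8.8]
orientation: [0.039, 0.999, -0.0, -0.001]
contact_force: [0.6, 0.4, -0.2]
finger_gap: 70.3
grip_force: 0.0
```

Request:
{"op": "drive_tool", "data": {
  "gripper": 0.02,
  "grip_force": 30,
  "increments": [
    {"linear": [0, 0, 0], "delta_rot": [0, 0, 0]},
    {"linear": [0, 0, 0], "delta_rot": [0, 0, 0]},
    {"linear": [0, 0, 0], "delta_rot": [0, 0, 0]},
    {"linear": [0, 0, 0], "delta_rot": [0, 0, 0]},
    {"linear": [0, 0, 0], "delta_rot": [0, 0, 0]},
    {"linear": [0, 0, 0], "delta_rot": [0, 0, 0]},
    {"linear": [0, 0, 0], "delta_rot": [0, 0, 0]},
    {"linear": [0, 0, -0.02], "delta_rot": [0, 0, 0]},
    {"linear": [0, 0, -0.03], "delta_rot": [0, 0, 0]},
    {"linear": [0, 0, -0.03], "delta_rot": [0, 0, 0]},
    {"linear": [0, 0, 0], "delta_rot": [0, 0, 0]},
    {"linear": [0, 0, 0], "delta_rot": [0, 0, 0]}
  ]
}}

```text
time: 41.63
tcp_pos: [431.1, 156.8, 93.1]
orientation: [0.038, 0.999, 0.001, 0.003]
contact_force: [0.3, 0.2, -0.5]
finger_gap: 41.8
grip_force: 30.4
```

Run:
```python
from h import *
st(); im,d=shot('scene','19'); P=cloud('scene',d);x,y,z=np.moveaxis(P,-1,0)
v=im.min(-1)
m=(v>100)&(z>50)&(np.hypot(x-428,y-157)<60); print('held white',m.sum(),P[m].mean(0) if m.sum() else '')
m=(v>100)&(z>15)&(z<45)&(np.hypot(x-428,y-157)<45); print('bench',m.sum(),P[m].mean(0) if m.sum() else '')
```

```text
41.63 [431.1 156.8  93.1] [3.800e-02 9.993e-01 9.000e-04 3.400e-03] F [ 0.3  0.2 -0.5] gap 41.8 gf 30.4
held white 102 [412.59957308 165.77384003 218.83588109]
bench 0
```

Request:
{"op": "drive_tool", "data": {
  "increments": [
    {"linear": [-0.003, -0.0347, 0], "delta_rot": [0, 0, 0]},
    {"linear": [-0.003, -0.0347, 0], "delta_rot": [0, 0, 0]},
    {"linear": [-0.003, -0.0347, 0], "delta_rot": [0, 0, 0]},
    {"linear": [-0.003, -0.0347, 0], "delta_rot": [0, 0, 0]},
    {"linear": [-0.003, -0.0347, 0], "delta_rot": [0, 0, 0]},
    {"linear": [-0.003, -0.0347, 0], "delta_rot": [0, 0, 0]},
    {"linear": [-0.003, -0.0347, 0], "delta_rot": [0, 0, 0]},
    {"linear": [-0.003, -0.0347, 0], "delta_rot": [0, 0, 0]},
    {"linear": [-0.003, -0.0347, 0], "delta_rot": [0, 0, 0]},
    {"linear": [-0.003, -0.0347, 0], "delta_rot": [0, 0, 0]},
    {"linear": [-0.003, -0.0347, 0], "delta_rot": [0, 0, 0]},
    {"linear": [-0.003, -0.0347, 0], "delta_rot": [0, 0, 0]}
  ]
}}

```text
time: 42.68
tcp_pos: [431.3, -262.7, 87.9]
orientation: [0.038, 0.999, 0.001, -0.001]
contact_force: [0.8, 0.4, -0.3]
finger_gap: 41.4
grip_force: 30.5
```

Request:
{"op": "drive_tool", "data": {
  "increments": [
    {"linear": [-0.003, -0.0347, 0], "delta_rot": [0, 0, 0]},
    {"linear": [-0.003, -0.0347, 0], "delta_rot": [0, 0, 0]},
    {"linear": [-0.003, -0.0347, 0], "delta_rot": [0, 0, 0]},
    {"linear": [-0.003, -0.0347, 0], "delta_rot": [0, 0, 0]},
    {"linear": [0, 0, 0], "delta_rot": [0, 0, 0]},
    {"linear": [0, 0, 0.025], "delta_rot": [0, 0, 0]},
    {"linear": [0, 0, 0.025], "delta_rot": [0, 0, 0]},
    {"linear": [0, 0, 0], "delta_rot": [0, 0, 0]},
    {"linear": [0, 0, 0], "delta_rot": [0, 0, 0]},
    {"linear": [0, 0, 0], "delta_rot": [0, 0, 0]},
    {"linear": [0, 0, 0], "delta_rot": [0, 0, 0]}
  ]
}}

```text
time: 43.6
tcp_pos: [434.9, -401.5, 41.4]
orientation: [0.038, 0.999, -0.001, 0.001]
contact_force: [-0.1, -0.5, 0.2]
finger_gap: 41.5
grip_force: 30.6
```

Run:
```python
from h import *
go(437,-402,13.5,85.8)
```

```text
43.6 [ 434.9 -401.5   41.4] [ 3.790e-02  9.993e-01 -9.000e-04  8.000e-04] F [-0.1 -0.5  0.2] gap 41.5 gf 30.6
shift [-2.1 -0.3 27.9] yaw now 85.7 down [ 0.002 -0.002 -1.   ] ('turn', np.float64(-0.1))
```

Request:
{"op": "drive_tool", "data": {
  "increments": [
    {"linear": [-0.001, 0, 0.015], "delta_rot": [0, 0, 0]},
    {"linear": [0, 0, 0.007], "delta_rot": [0, 0, 0]},
    {"linear": [0, 0, 0.004], "delta_rot": [0, 0, 0]},
    {"linear": [0, 0, 0.002], "delta_rot": [0, 0, 0]},
    {"linear": [0, 0, 0], "delta_rot": [0, 0, 0]},
    {"linear": [0, 0, 0], "delta_rot": [0, 0, 0]}
  ]
}}

```text
time: 44.1
tcp_pos: [436.2, -401.6, 16.6]
orientation: [0.038, 0.999, -0.001, 0.001]
contact_force: [-2.5, 3.8, 13.3]
finger_gap: 41.4
grip_force: 31.3
```

Request:
{"op": "drive_tool", "data": {
  "gripper": 0.054,
  "increments": [
    {"linear": [0, 0, 0], "delta_rot": [0, 0, 0]},
    {"linear": [0, 0, 0], "delta_rot": [0, 0, 0]},
    {"linear": [0, 0, 0], "delta_rot": [0, 0, 0]},
    {"linear": [0, 0, 0], "delta_rot": [0, 0, 0]},
    {"linear": [0, 0, 0], "delta_rot": [0, 0, 0]},
    {"linear": [0, 0, -0.02], "delta_rot": [0, 0, 0]},
    {"linear": [0, 0, -0.03], "delta_rot": [0, 0, 0]},
    {"linear": [0, 0, -0.035], "delta_rot": [0, 0, 0]},
    {"linear": [0.00404, 0.03416, 0], "delta_rot": [0, 0, 0]},
    {"linear": [0.00404, 0.03416, 0], "delta_rot": [0, 0, 0]},
    {"linear": [0.00404, 0.03416, 0], "delta_rot": [0, 0, 0]},
    {"linear": [0.00404, 0.03416, 0], "delta_rot": [0, 0, 0]}
  ]
}}

```text
time: 45.1
tcp_pos: [429.1, -262.6, 96.8]
orientation: [0.039, 0.999, 0.0, 0.0]
contact_force: [0.5, -0.4, 0.9]
finger_gap: 53.9
grip_force: 0.0
```

Request:
{"op": "drive_tool", "data": {
  "gripper": 0.07,
  "increments": [
    {"linear": [0.00404, 0.03416, 0], "delta_rot": [0, 0, 0]},
    {"linear": [0.00404, 0.03416, 0], "delta_rot": [0, 0, 0]},
    {"linear": [0.00404, 0.03416, 0], "delta_rot": [0, 0, 0]},
    {"linear": [0.00404, 0.03416, 0], "delta_rot": [0, 0, 0]},
    {"linear": [0.00404, 0.03416, 0], "delta_rot": [0, 0, 0]},
    {"linear": [0.00404, 0.03416, 0], "delta_rot": [0, 0, 0]},
    {"linear": [0.00404, 0.03416, 0], "delta_rot": [0, 0, 0]},
    {"linear": [0.00404, 0.03416, 0], "delta_rot": [0, 0, 0]},
    {"linear": [0.00404, 0.03416, 0], "delta_rot": [0, 0, 0]},
    {"linear": [0.00404, 0.03416, 0], "delta_rot": [0, 0, 0]},
    {"linear": [0, 0, 0], "delta_rot": [0, 0, 0]},
    {"linear": [0, 0, 0], "delta_rot": [0, 0, 0]}
  ]
}}

```text
time: 46.1
tcp_pos: [414.7, 81.4, 96.6]
orientation: [0.036, 0.999, -0.0, -0.0]
contact_force: [0.3, 0.2, 0.1]
finger_gap: 70.3
grip_force: 0.0
```

Run:
```python
from h import *
im,d=shot('top','20'); P=cloud('top',d)+[2.3,-.2,0]; x,y,z=np.moveaxis(P,-1,0)
m=(z>20)&(z<45)&(np.hypot(x-413,y+402)<60); print('in dish',m.sum(),P[m].mean(0).round(1) if m.sum() else '')
go(414.8,79.3,8.5,85.8)
```

```text
in dish 91 [ 434.6 -408.5   30.6]
46.15 [414.9  80.2  96.6] [ 3.720e-02  9.993e-01 -4.000e-04 -2.000e-04] F [-0.2 -0.4  0.1] gap 70.1 gf 0.0
shift [-0.  -0.9 88.1] yaw now 85.7 down [-0.    -0.001 -1.   ] ('turn', np.float64(-0.1))
```

Request:
{"op": "drive_tool", "data": {
  "increments": [
    {"linear": [0, -0.0005, 0.03], "delta_rot": [0, 0, 0]},
    {"linear": [0, 0, 0.035], "delta_rot": [0, 0, 0]},
    {"linear": [0, 0, 0.022], "delta_rot": [0, 0, 0]},
    {"linear": [0, 0, 0], "delta_rot": [0, 0, 0]},
    {"linear": [0, 0, 0], "delta_rot": [0, 0, 0]}
  ]
}}

```text
time: 46.57
tcp_pos: [413.5, 78.1, 8.6]
orientation: [0.039, 0.999, -0.0, -0.002]
contact_force: [-0.3, 0.5, 0.7]
finger_gap: 69.7
grip_force: 0.0
```

Request:
{"op": "drive_tool", "data": {
  "gripper": 0.02,
  "grip_force": 30,
  "increments": [
    {"linear": [0, 0, 0], "delta_rot": [0, 0, 0]},
    {"linear": [0, 0, 0], "delta_rot": [0, 0, 0]},
    {"linear": [0, 0, 0], "delta_rot": [0, 0, 0]},
    {"linear": [0, 0, 0], "delta_rot": [0, 0, 0]},
    {"linear": [0, 0, 0], "delta_rot": [0, 0, 0]},
    {"linear": [0, 0, 0], "delta_rot": [0, 0, 0]},
    {"linear": [0, 0, 0], "delta_rot": [0, 0, 0]},
    {"linear": [0, 0, -0.02], "delta_rot": [0, 0, 0]},
    {"linear": [0, 0, -0.03], "delta_rot": [0, 0, 0]},
    {"linear": [0, 0, -0.035], "delta_rot": [0, 0, 0]},
    {"linear": [0, 0, 0], "delta_rot": [0, 0, 0]},
    {"linear": [0, 0, 0], "delta_rot": [0, 0, 0]}
  ]
}}

```text
time: 47.57
tcp_pos: [417.9, 79.7, 98.3]
orientation: [0.038, 0.999, 0.0, 0.004]
contact_force: [-0.1, -0.2, -1.3]
finger_gap: 41.5
grip_force: 30.4
```

Request:
{"op": "drive_tool", "data": {
  "increments": [
    {"linear": [-0.0005, -0.0345, 0], "delta_rot": [0, 0, 0]},
    {"linear": [-0.0005, -0.0345, 0], "delta_rot": [0, 0, 0]},
    {"linear": [-0.0005, -0.0345, 0], "delta_rot": [0, 0, 0]},
    {"linear": [-0.0005, -0.0345, 0], "delta_rot": [0, 0, 0]},
    {"linear": [-0.0005, -0.0345, 0], "delta_rot": [0, 0, 0]},
    {"linear": [-0.0005, -0.0345, 0], "delta_rot": [0, 0, 0]},
    {"linear": [-0.0005, -0.0345, 0], "delta_rot": [0, 0, 0]},
    {"linear": [-0.0005, -0.0345, 0], "delta_rot": [0, 0, 0]},
    {"linear": [-0.0005, -0.0345, 0], "delta_rot": [0, 0, 0]},
    {"linear": [-0.0005, -0.0345, 0], "delta_rot": [0, 0, 0]},
    {"linear": [-0.0005, -0.0345, 0], "delta_rot": [0, 0, 0]},
    {"linear": [-0.0005, -0.0345, 0], "delta_rot": [0, 0, 0]}
  ]
}}

```text
time: 48.57
tcp_pos: [388.5, -334.7, 93.3]
orientation: [0.038, 0.999, 0.001, -0.001]
contact_force: [1.2, -0.2, -0.0]
finger_gap: 41.5
grip_force: 30.5
```

Request:
{"op": "drive_tool", "data": {
  "increments": [
    {"linear": [-0.0005, -0.0345, 0], "delta_rot": [0, 0, 0]},
    {"linear": [-0.0005, -0.0345, 0], "delta_rot": [0, 0, 0]},
    {"linear": [0, 0, 0], "delta_rot": [0, 0, 0]},
    {"linear": [0, 0, 0.025], "delta_rot": [0, 0, 0]},
    {"linear": [0, 0, 0.025], "delta_rot": [0, 0, 0]},
    {"linear": [0, 0, 0], "delta_rot": [0, 0, 0]},
    {"linear": [0, 0, 0], "delta_rot": [0, 0, 0]},
    {"linear": [0, 0, 0], "delta_rot": [0, 0, 0]},
    {"linear": [0, 0, 0], "delta_rot": [0, 0, 0]}
  ]
}}

```text
time: 49.32
tcp_pos: [386.1, -403.2, 46.5]
orientation: [0.038, 0.999, -0.001, 0.001]
contact_force: [0.4, 0.6, -0.2]
finger_gap: 41.6
grip_force: 30.6
```

Run:
```python
from h import *
go(386,-402,16,85.8)
```

```text
49.32 [ 386.1 -403.2   46.5] [ 3.790e-02  9.993e-01 -1.000e-03  8.000e-04] F [ 0.4  0.6 -0.2] gap 41.6 gf 30.6
shift [ 0.2  1.2 30.5] yaw now 85.7 down [ 0.002 -0.002 -1.   ] ('turn', np.float64(-0.1))
```

Request:
{"op": "drive_tool", "data": {
  "increments": [
    {"linear": [0, 0.001, 0.015], "delta_rot": [0, 0, 0]},
    {"linear": [0, 0, 0.008], "delta_rot": [0, 0, 0]},
    {"linear": [0, 0, 0.004], "delta_rot": [0, 0, 0]},
    {"linear": [0, 0, 0.003], "delta_rot": [0, 0, 0]},
    {"linear": [0, 0, 0], "delta_rot": [0, 0, 0]},
    {"linear": [0, 0, 0], "delta_rot": [0, 0, 0]}
  ]
}}

```text
time: 49.82
tcp_pos: [385.7, -401.7, 16.5]
orientation: [0.038, 0.999, -0.0, 0.0]
contact_force: [-1.8, 3.1, 6.7]
finger_gap: 41.5
grip_force: 30.9
```

Request:
{"op": "drive_tool", "data": {
  "gripper": 0.054,
  "increments": [
    {"linear": [0, 0, 0], "delta_rot": [0, 0, 0]},
    {"linear": [0, 0, 0], "delta_rot": [0, 0, 0]},
    {"linear": [0, 0, 0], "delta_rot": [0, 0, 0]},
    {"linear": [0, 0, 0], "delta_rot": [0, 0, 0]},
    {"linear": [0, 0, -0.02], "delta_rot": [0, 0, 0]},
    {"linear": [0, 0, -0.03], "delta_rot": [0, 0, 0]},
    {"linear": [0, 0, -0.035], "delta_rot": [0, 0, 0]},
    {"linear": [-0.0046, 0.0284, 0], "delta_rot": [0, 0, 0]},
    {"linear": [-0.0046, 0.0284, 0], "delta_rot": [0, 0, 0]},
    {"linear": [-0.0046, 0.0284, 0], "delta_rot": [0, 0, 0]},
    {"linear": [-0.0046, 0.0284, 0], "delta_rot": [0, 0, 0]},
    {"linear": [-0.0046, 0.0284, 0], "delta_rot": [0, 0, 0]}
  ]
}}

```text
time: 50.82
tcp_pos: [419.2, -260.7, 99.8]
orientation: [0.038, 0.999, -0.0, 0.0]
contact_force: [0.4, -0.3, -1.3]
finger_gap: 53.8
grip_force: 0.0
```

Request:
{"op": "drive_tool", "data": {
  "gripper": 0.06,
  "increments": [
    {"linear": [0, 0, 0], "delta_rot": [0, 0, 6.67]},
    {"linear": [0, 0, 0], "delta_rot": [0, 0, 6.67]},
    {"linear": [0, 0, 0], "delta_rot": [0, 0, 6.67]},
    {"linear": [0, 0, 0], "delta_rot": [0, 0, 6.67]},
    {"linear": [0, 0, 0], "delta_rot": [0, 0, 6.67]},
    {"linear": [0, 0, 0], "delta_rot": [0, 0, 6.67]},
    {"linear": [0, 0, 0], "delta_rot": [0, 0, 6.67]},
    {"linear": [0, 0, 0], "delta_rot": [0, 0, 6.67]},
    {"linear": [0, 0, 0], "delta_rot": [0, 0, 6.67]},
    {"linear": [0, 0, 0], "delta_rot": [0, 0, 6.67]},
    {"linear": [0, 0, 0], "delta_rot": [0, 0, 6.67]},
    {"linear": [0, 0, 0], "delta_rot": [0, 0, 6.67]}
  ]
}}

```text
time: 51.82
tcp_pos: [419.0, -261.8, 99.6]
orientation: [0.674, 0.739, -0.0, -0.0]
contact_force: [-0.2, 0.0, -0.1]
finger_gap: 60.2
grip_force: 0.0
```

Run:
```python
from h import *
im,d=shot('top','21'); P=cloud('top',d)+[2.3,-.2,0]; x,y,z=np.moveaxis(P,-1,0)
m=(z>22)&(z<48)&(np.hypot(x-413,y+402)<62)
for c,a,mm in blobs(m,10): print('in dish',a,P[mm].mean(0).round(1))
im,d=shot('scene','21'); P=cloud('scene',d); x,y,z=np.moveaxis(P,-1,0)
m=(z>15)&(z<30)&(im.min(-1)>110)&(abs(x-417)<60)&(abs(y+262)<70); print('rub',m.sum(),cv2.minAreaRect(P[m][:,:2].astype(np.float32)) if m.sum() else '')
go(419.3,-263,10,5.7)
```

```text
rub 119 ((420.12548828125, -263.81951904296875), (25.555831909179688, 59.066165924072266), 7.192355632781982)
51.92 [ 419.  -261.8   99.6] [ 6.718e-01  7.408e-01 -0.000e+00 -1.000e-04] F [-0.6 -0.7  0.3] gap 60.0 gf 0.0
shift [-1.2  0.2 89.6] yaw now 5.6 down [-0.  0. -1.] ('turn', np.float64(-0.1))
```

Request:
{"op": "drive_tool", "data": {
  "increments": [
    {"linear": [-0.001, 0, 0.03], "delta_rot": [0, 0, 0]},
    {"linear": [0, 0, 0.035], "delta_rot": [0, 0, 0]},
    {"linear": [0, 0, 0.02], "delta_rot": [0, 0, 0]},
    {"linear": [0, 0, 0.006], "delta_rot": [0, 0, 0]},
    {"linear": [0, 0, 0.004], "delta_rot": [0, 0, 0]},
    {"linear": [0, 0, 0], "delta_rot": [0, 0, 0]},
    {"linear": [0, 0, 0], "delta_rot": [0, 0, 0]}
  ]
}}

```text
time: 52.5
tcp_pos: [420.2, -263.7, 6.3]
orientation: [0.672, 0.741, 0.0, 0.001]
contact_force: [-0.1, -1.0, 0.5]
finger_gap: 60.2
grip_force: 0.0
```

Request:
{"op": "drive_tool", "data": {
  "gripper": 0.01,
  "grip_force": 40,
  "increments": [
    {"linear": [0, 0, 0], "delta_rot": [0, 0, 0]},
    {"linear": [0, 0, 0], "delta_rot": [0, 0, 0]},
    {"linear": [0, 0, 0], "delta_rot": [0, 0, 0]},
    {"linear": [0, 0, 0], "delta_rot": [0, 0, 0]},
    {"linear": [0, 0, 0], "delta_rot": [0, 0, 0]},
    {"linear": [0, 0, 0], "delta_rot": [0, 0, 0]},
    {"linear": [0, 0, 0], "delta_rot": [0, 0, 0]},
    {"linear": [0, 0, -0.02], "delta_rot": [0, 0, 0]},
    {"linear": [0, 0, -0.03], "delta_rot": [0, 0, 0]},
    {"linear": [0, 0, -0.03], "delta_rot": [0, 0, 0]},
    {"linear": [0, 0, 0], "delta_rot": [0, 0, -4]},
    {"linear": [0, 0, 0], "delta_rot": [0, 0, 0]}
  ]
}}

```text
time: 53.5
tcp_pos: [420.5, -263.9, 87.1]
orientation: [0.645, 0.764, 0.0, 0.002]
contact_force: [0.4, 0.2, -1.5]
finger_gap: 24.8
grip_force: 39.6
```

Run:
```python
from h import *
go(588,-294.4,12,9.6)
```

```text
53.5 [ 420.5 -263.9   87.1] [0.6451 0.7641 0.     0.0023] F [ 0.4  0.2 -1.5] gap 24.8 gf 39.6
shift [-57.9 159.7  75.8] yaw now 9.7 down [ 0.004 -0.003 -1.   ] ('turn', np.float64(0.1))
```

Request:
{"op": "drive_tool", "data": {
  "increments": [
    {"linear": [-0.0116, 0.032, 0], "delta_rot": [0, 0, 0]},
    {"linear": [-0.0116, 0.032, 0], "delta_rot": [0, 0, 0]},
    {"linear": [-0.0116, 0.032, 0], "delta_rot": [0, 0, 0]},
    {"linear": [-0.0116, 0.032, 0], "delta_rot": [0, 0, 0]},
    {"linear": [-0.0116, 0.032, 0], "delta_rot": [0, 0, 0]},
    {"linear": [0, 0, 0], "delta_rot": [0, 0, 0]},
    {"linear": [0, 0, 0.03], "delta_rot": [0, 0, 0]},
    {"linear": [0, 0, 0.025], "delta_rot": [0, 0, 0]},
    {"linear": [0, 0, 0.012], "delta_rot": [0, 0, 0]},
    {"linear": [0, 0, 0], "delta_rot": [0, 0, 0]},
    {"linear": [0, 0, 0], "delta_rot": [0, 0, 0]},
    {"linear": [0, 0, 0], "delta_rot": [0, 0, 0]}
  ]
}}

```text
time: 54.5
tcp_pos: [586.7, -293.6, 18.9]
orientation: [0.646, 0.764, 0.0, 0.001]
contact_force: [0.2, 0.9, 0.5]
finger_gap: 24.8
grip_force: 40.2
```

Request:
{"op": "drive_tool", "data": {
  "increments": [
    {"linear": [0, 0, 0.003], "delta_rot": [0, 0, 0]},
    {"linear": [0, 0, 0.003], "delta_rot": [0, 0, 0]},
    {"linear": [0, 0, 0], "delta_rot": [0, 0, 0]},
    {"linear": [0, 0, 0], "delta_rot": [0, 0, 0]}
  ]
}}

```text
time: 54.83
tcp_pos: [586.6, -293.4, 12.2]
orientation: [0.646, 0.764, 0.0, 0.0]
contact_force: [-0.4, 0.0, -0.3]
finger_gap: 25.0
grip_force: 40.2
```

Lower 2 mm, release, and move away for a full check.

Request:
{"op": "drive_tool", "data": {
  "gripper": 0.05,
  "increments": [
    {"linear": [0, 0, 0.002], "delta_rot": [0, 0, 0]},
    {"linear": [0, 0, 0], "delta_rot": [0, 0, 0]},
    {"linear": [0, 0, 0], "delta_rot": [0, 0, 0]},
    {"linear": [0, 0, 0], "delta_rot": [0, 0, 0]},
    {"linear": [0, 0, 0], "delta_rot": [0, 0, 0]},
    {"linear": [0, 0, -0.02], "delta_rot": [0, 0, 0]},
    {"linear": [0, 0, -0.03], "delta_rot": [0, 0, 0]},
    {"linear": [0, 0, -0.035], "delta_rot": [0, 0, 0]},
    {"linear": [0, 0, -0.035], "delta_rot": [0, 0, 0]},
    {"linear": [0, 0, -0.035], "delta_rot": [0, 0, 0]},
    {"linear": [0, 0, 0], "delta_rot": [0, 0, 0]}
  ]
}}

```text
time: 55.75
tcp_pos: [590.4, -295.7, 175.3]
orientation: [0.646, 0.764, 0.001, 0.008]
contact_force: [0.8, -1.5, 1.9]
finger_gap: 49.9
grip_force: 0.0
```

Request:
{"op": "drive_tool", "data": {
  "increments": [
    {"linear": [-0.03, -0.02, 0], "delta_rot": [0, 0, 0]},
    {"linear": [-0.03, -0.02, 0], "delta_rot": [0, 0, 0]},
    {"linear": [-0.03, -0.02, 0], "delta_rot": [0, 0, 0]},
    {"linear": [-0.03, -0.02, 0], "delta_rot": [0, 0, 0]},
    {"linear": [-0.03, -0.02, 0], "delta_rot": [0, 0, 0]},
    {"linear": [-0.03, -0.02, 0], "delta_rot": [0, 0, 0]},
    {"linear": [-0.03, -0.02, 0], "delta_rot": [0, 0, 0]},
    {"linear": [-0.03, -0.02, 0], "delta_rot": [0, 0, 0]},
    {"linear": [-0.03, -0.02, 0], "delta_rot": [0, 0, 0]},
    {"linear": [-0.03, -0.02, 0], "delta_rot": [0, 0, 0]},
    {"linear": [-0.03, -0.02, 0], "delta_rot": [0, 0, 0]},
    {"linear": [0, 0, 0], "delta_rot": [0, 0, 0]}
  ]
}}

```text
time: 56.75
tcp_pos: [419.0, -662.0, 158.7]
orientation: [0.649, 0.761, -0.001, -0.002]
contact_force: [-0.8, 0.6, -1.8]
finger_gap: 49.8
grip_force: 0.0
```

Run:
```python
from h import *
st()
th=np.radians(-4.2);c,s=np.cos(th),np.sin(th)
def car(p): q=np.atleast_2d(p)[:,:2]-[594.3,.3]; return (q@np.array([[c,-s],[s,c]])).round(1)
im,d=shot('top','22'); P=cloud('top',d)+[2.3,-.2,0]; x,y,z=np.moveaxis(P,-1,0)
for cc,a,m in blobs(reds(im)):
    q=np.median(P[m],0)
    if q[0]<640: print('jar',q.round(1),car(q))
m=(z>46)&(z<56)&(x>480)&(x<570)&(y>-110)&(y<-30); print('head',m.sum(),car(P[m].mean(0)),P[m].mean(0),cv2.minAreaRect(P[m][:,:2].astype(np.float32)))
m=(z>24)&(z<48)&(np.hypot(x-413,y+402)<62)
for cc,a,mm in blobs(m,10): print('in dish',a,P[mm].mean(0).round(1))
m=(z>18)&(z<40)&(np.hypot(x-588,y+294)<70); print('in tray',m.sum(),P[m].mean(0).round(1),cv2.minAreaRect(P[m][:,:2].astype(np.float32)))
m=(z>12)&(z<160)&(x>210)&(x<620)&(y>-440)&(y<500)
for cc,a,mm in blobs(m): print(cc,a,np.median(P[mm],0).round(0))
```

```text
56.75 [ 419.  -662.   158.7] [ 0.6485  0.7612 -0.0012 -0.0021] F [-0.8  0.6 -1.8] gap 49.8 gf 0.0
jar [601.2  61.5  64.9] [[ 2.4 61.5]]
jar [596.8  19.   65. ] [[ 1.1 18.8]]
jar [591.  -23.7  65.1] [[ -1.5 -24.1]]
head 106 [[-54.6 -67.4]] [534.87434281 -62.90462498  50.43480765] ((535.1142578125, -61.80139923095703), (34.17601013183594, 28.6372013092041), 88.19164276123047)
in dish 78 [ 433.9 -407.7   31.9]
in dish 75 [ 381.5 -406.8   32.3]
in tray 167 [ 587.2 -291.7   24.7] ((582.1160888671875, -280.70697021484375), (101.90901184082031, 90.69148254394531), 18.7362003326416)
[147.5 169. ] 1297 [582. 395.  21.]
[272.8 166.7] 1139 [585. -26.  46.]
[341.8 170.8] 44 [ 570. -236.   14.]
[359.9 165. ] 168 [ 587. -292.   25.]
[380.8 169.4] 30 [ 569. -361.   15.]
[122.3 203.9] 222 [477. 458.  23.]
[397.9 202. ] 23 [ 468. -410.   13.]
[379.8 214.4] 20 [ 430. -348.   15.]
[399.7 212.6] 115 [ 435. -412.   28.]
[382.  229.3] 19 [ 384. -353.   15.]
[400.6 229.6] 106 [ 380. -411.   30.]
[401.4 237.4] 25 [ 355. -415.   14.]
[358.1 252.3] 209 [ 316. -265.   57.]
[409.1 277.6] 90 [ 235. -430.   20.]
```

```bash
python3 -c "
from rig import arm
print(arm.close_job())"
```

```text
the job is handed in; nothing more can be done
None
```

The job is handed in, with no verdict returned. My last camera check showed the three jars upright and touching in the bay, the wedge driven home, both crucibles in the dish, the one rubber block I found in the tray, and the glassware and tape roll left alone.

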